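Fetch the wax tin from behind the finish bottles

TASK

The flat red-lidded wax tin stands at the back of the plywood shelf behind three tall containers: clear all three of them onto the blue mat, then take the tin and set it lid up in the middle of the round steel dish, and after that put each container back centred on the cork pad it came from. Keep all four upright throughout, and leave the block plane, the chisel and the drawer undisturbed.

Things in the scene. Friction and masses are not known exactly. Their poses are not given: they have to be found in the camera images.
- glue_mid (a point): Glue bottle, loose, standing: cream plastic with a blue label band, 56 mm diameter and straight-sided up to 104 mm, then a shoulder narrowing to a blue screw cap (29 mm) with a pointed nozzle; 150 mm tall, about 0.3 kg. The point is on its axis, 75 mm above its underside; z up along the axis. It starts on one of the shelf's three cork pads (which one varies).
- can_mid (a point): Varnish can, loose, standing: steel cylinder, 60 mm diameter, straight-sided to 118 mm, wide green band with a white stripe, flat bright lid; 122 mm tall, about 0.45 kg. The point is on its axis, 61 mm above its underside; z up along the axis. It starts on one of the cork pads.
- oil_mid (a point): Oil bottle, loose, standing: dark brown with a white paper label, 56 mm diameter and straight-sided up to 96 mm, then a shoulder to a black screw cap (33 mm); 140 mm tall, about 0.4 kg. The point is on its axis, 70 mm above its underside; z up along the axis. It starts on one of the cork pads.
- tin_mid (a point): Wax tin, loose: flat round steel tin with a red lid, 62 mm diameter, 36 mm tall, about 0.16 kg. The point is on its axis, 18 mm above its underside; z up through the lid. It starts on the shelf board behind the row of tall containers, only a few mm from the middle one.
- shelf: Low plywood shelf, fixed. Origin: centre of its underside; x from open front to back, y across, z up. Board 190 (x) by 296 (y) mm, its top 18 mm above the origin. End cheeks and back rail 12 mm thick, up to 55 mm above the origin. Three round cork pads, 74 mm diameter, level with the board, centred at x = -38, y = -92, 0, +92 mm; the tin stands near x = +29, y = 0 (+-12) mm.
- mat: Blue square silicone mat, fixed flat on the bench to one side of the shelf (left or right varies): 200 by 200 mm, 4 mm thick. Origin: centre of its underside; x and y along its edges, z up.
- dish: Round shallow steel drip dish, fixed on the bench on the other side of the shelf from the mat: floor about 130 mm across, its inside 3 mm above the origin; rim 160 mm outside diameter, 14 mm high. Origin: centre of its underside.
- plane: Bystander, loose: steel block plane, 155 by 46 mm, about 50 mm high, with a brass front knob, on the bench. Origin: centre of its underside. Not to be disturbed.
- chisel: Bystander, loose: bench chisel lying crosswise on the bench between the robot and the shelf, 250 mm long, steel blade 20 mm wide, red-brown wooden handle 26 mm thick. Origin: under the middle of its length; the handle towards +y of it. Not to be disturbed.
- drawer: Bystander, loose: small pale open drawer with brass knob, 130 by 220 by 75 mm, on the bench beyond the shelf. Origin: centre of its underside. Not to be disturbed.

How it is judged:
By the outcome, as a careful person would: the job done as asked, in the order asked, and still so for the second after the job is handed in, with the robot touching nothing.
It also fails if it takes over 150 s, if anything falls off the work surface, if the arm or the gripper's body presses on something with over 40 N, if the wrist force passes 120 N, or if a joint passes its speed limit or range.

ROBOT

A 6-joint arm with a two-finger parallel gripper is mounted at the origin on the work surface. World frame = base frame: x ahead of the robot, y to its left, z up, the work surface at z = 0. Lengths are in m, angles in degrees, forces in N, time in s.
With the tool pointing down it reaches from about 0.4 to 0.825 m from the base axis. Payload 7 kg.
Tool frame: the origin (TCP) lies on the mounting face of the last link; the fingertips stand 178 mm ahead of it and the grasp point (between the pads) lies 159 mm ahead of it (ctrl.tip_extent is the distance from the TCP to the fingertips, in m); z points along the fingers, y is the direction in which the jaws open and shut (so a half turn about z gives the same grasp; the last joint's range is limited). The gripper opens to 88 mm and grips with 3 to 60 N. Pads are 19 mm wide; open, the fingers measure 130 mm over their backs; the gripper's body (78 mm by 193 mm) begins 47 mm behind the grasp point.
Start: joints at [-54.654, 20.546, 0.682, 0, -70.136, -16.507], TCP at [0.218, -0.639, 0.405] pointing down, gripper open.
Joint ranges: [-176.03, 176.03], [-82.01, 121.73], [-58.28, 71.71], [-173.87, 95.51], [-174.79, -0.11], [-173.66, 173.66]. Speed limits (degrees/s): [136.94, 136.94, 172.46, 180, 180, 180].

INTERFACE

Orientations are given as [roll, pitch, yaw] about the fixed x, y, z axes, in that order (R = Rz(yaw) Ry(pitch) Rx(roll)).
In Python, from plant import ctrl gives the robot as it stands. The module is installed in compiled form; this text tells all that it offers.
- The arm moves only by the tool carry_out, never from a script. Its argument "moves" is text: rows parted by semicolons, each of 7 numbers parted by spaces: the finger opening in m, from 0 to 0.0876, then the shift along the tool's x, y, z in m, then the turn, a rotation vector about the tool's x, y, z in rad. A call has 1 to 20 rows; each row is the pose to reach, as a shift and turn from the pose commanded when the call began, along the tool's axes at that moment; what a row does not reach only later rows make up. A row lasts 1/10 s, in which the tool goes at most 50 mm and 8.59 degrees, less where a joint would pass 70% of its speed; a pose out of reach is approached as far as the arm can. A call with a gripper value outside its range is refused whole. The fingers move at their own pace and stop on an object; the grip force is fixed at half the most. Time passes only in rows, so rows that repeat a pose let the fingers close. It gives the time, the measured TCP pose, the force and the opening at its end, in the units of the state.
- ctrl.get_obs(): the state, without advancing time (a new reading comes with each control period).
- ctrl.snapshot(name): name is "scene" or "top" or "wrist"; returns a dict with "image" (480x640x3 uint8, red, green, blue), "K" (3x3 intrinsics, pixels), "R" (3x3) and "t" (3): a world point X has camera coordinates R X + t. Camera axes: x right, y down, z forward; pixel columns grow to the right and rows downward; lengths in m; the calibration is good to about 2 mm. A picture is of the moment at which its call begins. There is no depth.
- ctrl.close_job(): hands the job in, once; it reports no verdict.
Trained networks look in a picture, given as the dict that the camera call returned (one of the last four; its "shot" number tells which), for a name from the list of things; names that differ only in an ending like _2 or _b are one class to them, and where a whole thing is asked for, a point or a joint stands for the part that bears it (a point fixed in the world has none). Each returns a list of dicts, best first, with "confidence" (0 to 1); they miss things now and then, are a little off and sometimes report something else, mostly with a low value. They report only what shows in the picture. A call takes as long as a camera call.
- ctrl.recognise(picture, label): "extent" ([left, top, right, bottom] in pixels, round what is visible of it).
- ctrl.trace(picture, label): "region" (480x640 bool, what is visible of it) and "extent" ([left, top, right, bottom] in pixels, round what is visible of it).
- ctrl.mark_of(picture, label): "at" ([row, column] in pixels: a listed point, or the origin of a listed thing).
The state is a dict: "clock": time; "joint_pos": joint angles; "qvel": joint speeds; "tau": joint torques, N m; "tool_pos": TCP position; "orientation": TCP orientation; "force": force on the tool from outside, world axes, zero at the start; "moment": the same for the moment, N m; "opening": finger opening in m.
Only numpy, scipy, OpenCV 4.12 (cv2) and the standard library are available. Lean on these libraries where they do the work, as an engineer would, in place of code of your own. Each camera call takes 0.05 s, during which the arm holds its last target.

## Working session

There is one attempt and no reset: what is moved stays moved. The work goes in short steps, Python scripts to look and compute and a tool call to move; the robot and the scene stay as the last step left them, time stands still between calls to the robot, and variables do not carry over. Pictures are saved under pics/ and viewed, and the job is handed in when it is done.

Besides the shell and the picture viewer there is one more tool, called as name(argument=value, ...) on one line, values as JSON. carry_out: Moves the arm, as the interface text tells. Its arguments: {"type":"object","properties":{"moves":{"type":"string"}},"required":["moves"]}

```bash
mkdir -p pics; cat > h.py <<'E'
import numpy as np, cv2
from plant import ctrl
def save(p,n): cv2.imwrite('pics/'+n+'.png',cv2.cvtColor(p['image'],cv2.COLOR_RGB2BGR))
def ray(p,rc,z):
    # intersect pixel (row,col) with plane z
    d=p['R'].T@np.linalg.inv(p['K'])@np.array([rc[1],rc[0],1.]); c=-p['R'].T@p['t']
    return c+d*(z-c[2])/d[2]
def proj(p,X):
    c=p['K']@(p['R']@np.asarray(X,float)+p['t']); return c[1]/c[2],c[0]/c[2]
def tri(ps,rcs):
    A=np.zeros((3,3));b=np.zeros(3)
    for p,rc in zip(ps,rcs):
        d=p['R'].T@np.linalg.inv(p['K'])@np.array([rc[1],rc[0],1.]);d/=np.linalg.norm(d); c=-p['R'].T@p['t']
        M=np.eye(3)-np.outer(d,d);A+=M;b+=M@c
    return np.linalg.solve(A,b)
E
python3 - <<'E'
from h import *
np.set_printoptions(precision=4,suppress=True)
o=ctrl.get_obs();print(o)
ps={n:ctrl.snapshot(n) for n in('scene','top','wrist')}
for n,p in ps.items(): save(p,n+'0'); print(n,-p['R'].T@p['t'])
Z=dict(glue_mid=None,can_mid=None,oil_mid=None,tin_mid=.036,shelf=0,mat=0,dish=0,plane=0,chisel=0,drawer=0)
for l in Z:
    r={}
    for n in('scene','top'):
        m=ctrl.mark_of(ps[n],l)
        if m: r[n]=m[0]['at']; print(l,n,np.round(m[0]['at'],1),round(m[0]['confidence'],2), ray(ps[n],m[0]['at'],0) )
    if len(r)==2: print('   tri',tri([ps[n] for n in r],list(r.values())))
E
```

```text
{'clock': 0.0, 'joint_pos': array([-54.6527,  20.5925,   0.6337,  -0.0198, -70.1357, -16.5077]), 'qvel': array([-0.0219,  0.0141,  0.1004, -0.12  , -0.138 ,  0.0899]), 'tau': array([  0.0009, -58.272 ,  29.3063,   6.997 ,   0.0069,  -0.0002]), 'tool_pos': array([ 0.2179, -0.6387,  0.4037]), 'orientation': array([ 179.9042,   -0.009 , -161.1672]), 'force': array([-0.6711, -0.9075,  0.011 ]), 'moment': array([-0.046 , -0.0154,  0.0224]), 'opening': 0.08762770139266568}
scene [1.0215 0.5614 0.9714]
top [0.4963 0.0151 1.0108]
wrist [ 0.1469 -0.6625  0.3837]
glue_mid scene [269.9 364. ] 0.79 [0.5158 0.0518 0.    ]
glue_mid top [261.8 253.5] 0.81 [0.5592 0.1102 0.    ]
   tri [0.557  0.0993 0.0851]
can_mid scene [215.6 325.6] 0.92 [ 0.4888 -0.1317  0.    ]
can_mid top [276.9 349.2] 0.7 [ 0.5301 -0.0881  0.    ]
   tri [ 0.5277 -0.0809  0.0711]
oil_mid top [267.4 302.6] 0.86 [0.5487 0.0087 0.    ]
tin_mid scene [269.5 318.8] 0.57 [ 0.5984 -0.0087  0.    ]
tin_mid top [235.5 301.8] 0.97 [0.6152 0.0112 0.    ]
   tri [0.612  0.0108 0.0323]
shelf scene [267.4 329.4] 0.57 [0.5754 0.0005 0.    ]
shelf top [250.1 302.5] 0.65 [0.5847 0.0094 0.    ]
   tri [0.583  0.0097 0.0162]
mat scene [167.7 272.4] 0.98 [ 0.5026 -0.3513  0.    ]
dish scene [359.6 453.8] 0.61 [0.5092 0.3297 0.    ]
dish top [288.9 142.5] 0.56 [0.5014 0.3339 0.    ]
   tri [ 0.5043  0.3317 -0.0027]
plane scene [413.6 369.8] 0.97 [0.716  0.3163 0.    ]
plane top [181.7 158.2] 0.78 [0.7242 0.3122 0.    ]
   tri [0.7204 0.3142 0.0037]
chisel scene [237.9 407. ] 0.84 [0.3731 0.0381 0.    ]
chisel top [357.8 291.2] 0.58 [0.3652 0.0295 0.    ]
   tri [ 0.3631  0.0299 -0.0151]
drawer scene [274.7 214.8] 0.89 [ 0.796  -0.1323  0.    ]
drawer top [152.7 365.7] 0.79 [ 0.7951 -0.123   0.    ]
   tri [ 0.7956 -0.1242  0.0073]
```

View pics/scene0.png

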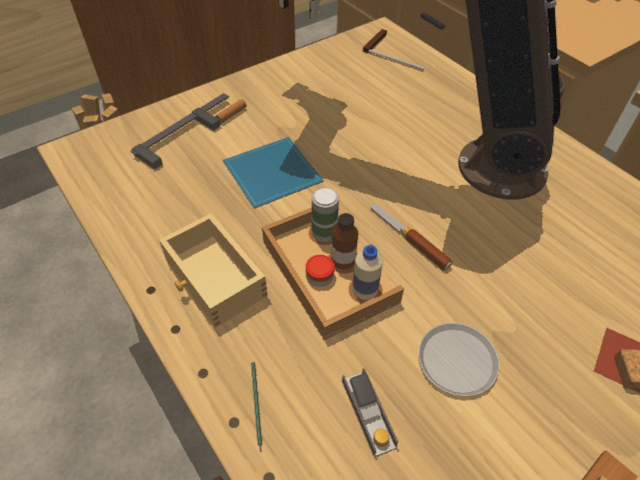

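View pics/top0.png

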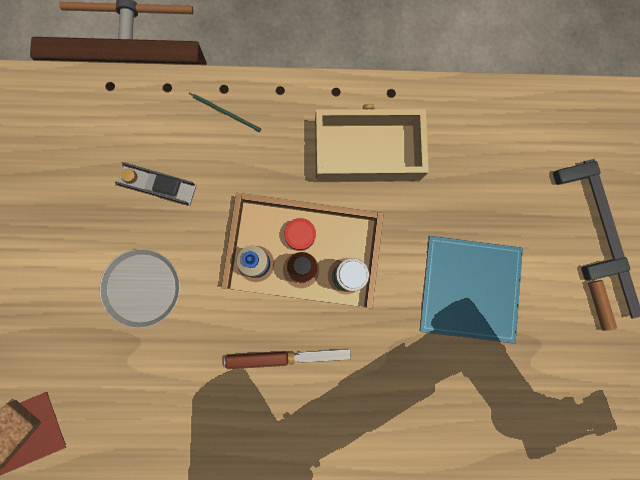

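View pics/wrist0.png

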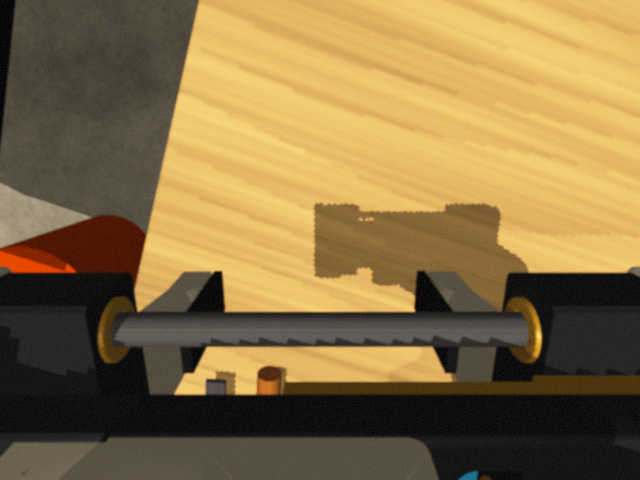

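The scene and top views show the shelf at about top (300,250), with glue at left (254,260), oil in the middle (302,267), can at right (351,275) and the tin behind at (300,234). The mat is at right (471,289) and the dish at left (140,288). Next I'll refine the poses.

```bash
python3 - <<'E'
from h import *
import pickle
np.set_printoptions(precision=4,suppress=True)
ps={n:ctrl.snapshot(n) for n in('scene','top')}
pickle.dump(ps,open('ps0.pkl','wb'))
masks={}
for n in ps:
    for l in('shelf','mat','dish','glue_mid','can_mid','oil_mid','tin_mid','drawer','plane','chisel'):
        r=ctrl.trace(ps[n],l)
        if r: masks[n,l]=r[0]['region']; print(n,l,np.round(r[0]['extent']),round(r[0]['confidence'],2),r[0]['region'].sum())
pickle.dump(masks,open('masks0.pkl','wb'))
for n in ps:
    for l,z in(('mat',.004),('dish',.014)):
        if (n,l) in masks:
            rr,cc=np.nonzero(masks[n,l]); 
            pts=np.array([ray(ps[n],(a,b),z)[:2] for a,b in zip(rr,cc)],np.float32)
            print(n,l,cv2.minAreaRect(pts), pts.mean(0))
im=ps['top']['image'][180:320,205:395]
cv2.imwrite('pics/crop0.png',cv2.cvtColor(cv2.resize(im,None,fx=4,fy=4,interpolation=cv2.INTER_CUBIC),cv2.COLOR_RGB2BGR))
E
```

```text
scene shelf [264. 204. 403. 341.] 0.65 6899
scene mat [223. 140. 325. 211.] 0.55 3948
scene dish [417. 323. 499. 394.] 0.58 4605
scene glue_mid [349. 247. 380. 299.] 0.96 1231
scene can_mid [310. 191. 337. 243.] 0.64 1213
scene oil_mid [327. 214. 359. 271.] 0.83 1252
scene tin_mid [307. 255. 334. 286.] 0.95 804
scene drawer [161. 214. 264. 329.] 0.9 6792
scene plane [344. 371. 394. 457.] 0.79 2384
scene chisel [371. 206. 456. 271.] 0.57 1153
top shelf [220. 193. 383. 306.] 0.78 11241
top mat [420. 233. 524. 346.] 0.72 9282
top dish [101. 249. 179. 327.] 0.8 4961
top glue_mid [236. 246. 271. 274.] 0.97 847
top can_mid [333. 260. 367. 290.] 0.85 972
top oil_mid [290. 250. 318. 285.] 0.87 718
top tin_mid [283. 218. 317. 253.] 0.55 832
top drawer [317. 105. 429. 181.] 0.65 8121
top plane [116. 161. 194. 204.] 0.9 1889
top chisel [223. 350. 352. 369.] 0.96 1497
scene mat ((0.5120151042938232, -0.3409414291381836), (0.20149338245391846, 0.19967152178287506), 83.24951934814453) [ 0.5156 -0.3369]
scene dish ((0.5064166188240051, 0.33346086740493774), (0.15721538662910461, 0.15672942996025085), 72.97773742675781) [0.5084 0.3363]
top mat ((0.5082280039787292, -0.34291887283325195), (0.20367257297039032, 0.20281922817230225), 83.08831024169922) [ 0.5068 -0.3426]
top dish ((0.5037079453468323, 0.33559128642082214), (0.1558927297592163, 0.15710507333278656), 0.7104234099388123) [0.5032 0.3364]
```

View pics/crop0.png

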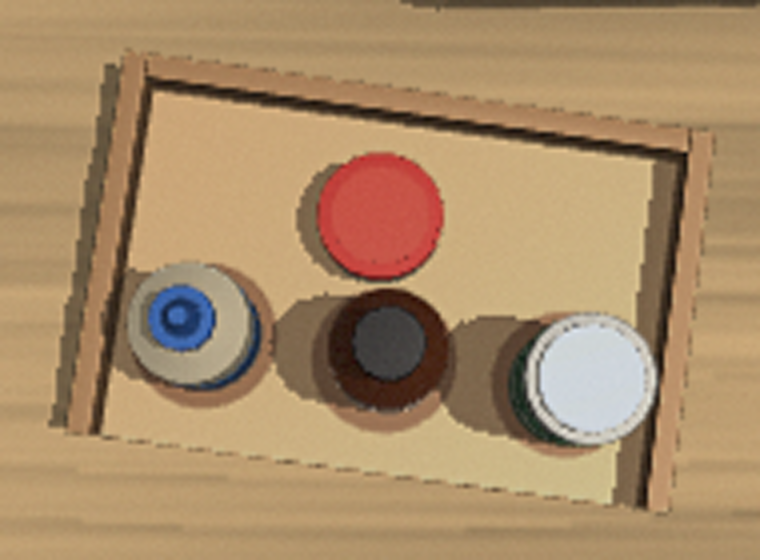

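```bash
python3 - <<'E'
from h import *
import pickle
from scipy.optimize import least_squares
np.set_printoptions(precision=4,suppress=True)
ps=pickle.load(open('ps0.pkl','rb'));masks=pickle.load(open('masks0.pkl','rb'))
t=ps['top'];s=ps['scene']
px=[(125,52),(713,133),(668,512),(68,432)]
C=np.array([ray(t,(180+b/4,205+a/4),.055)[:2] for a,b in px]); print(C)
print('sides',[np.linalg.norm(C[i]-C[(i+1)%4]) for i in range(4)],'centre',C.mean(0))
e=C[0]-C[1]; print('yaw(y axis)',np.degrees(np.arctan2(-e[0],e[1])))
e=C[2]-C[3]; print('yaw',np.degrees(np.arctan2(e[0],-e[1])))
e=C[0]-C[3]; print('yawx',np.degrees(np.arctan2(e[1],e[0])));e=C[1]-C[2]; print('yawx',np.degrees(np.arctan2(e[1],e[0])))
# silhouettes: fit cylinder axis position per container via silhouettes in both views
prof=dict(glue_mid=[(0,28),(104,28),(118,14.5),(138,14.5),(150,2)],can_mid=[(0,30),(118,30),(122,29)],oil_mid=[(0,28),(96,28),(115,16.5),(140,16.5)],tin_mid=[(0,31),(36,31)])
def sil(p,x,y,l,z0=.018):
    m=np.zeros((480*4,640*4),np.uint8); P=[]
    a=np.linspace(0,2*np.pi,40)
    pts=[]
    pr=prof[l]
    for i in range(len(pr)-1):
        quad=[]
        for z,r in pr[i:i+2]:
            for aa in a:
                rr,cc=proj(p,(x+r/1e3*np.cos(aa),y+r/1e3*np.sin(aa),z0+z/1e3)); quad.append((cc*4+1.5,rr*4+1.5))
        h=cv2.convexHull(np.array(quad,np.float32)); cv2.fillConvexPoly(m,np.round(h).astype(np.int32),255)
    return cv2.resize(m,(640,480),interpolation=cv2.INTER_AREA)/255.
from scipy.optimize import minimize
g=dict(glue_mid=(.557,.099),can_mid=(.528,-.081),oil_mid=(.545,.009),tin_mid=(.612,.0108))
for l in prof:
    for vs in(('top',),('scene',),('top','scene')):
        f=lambda q:sum(np.abs(sil(ps[n],q[0],q[1],l)-masks[n,l]).sum() for n in vs)
        r=minimize(f,g[l],method='Nelder-Mead',options=dict(initial_simplex=np.array(g[l])+[[0,0],[.01,0],[0,.01]],xatol=2e-4,fatol=.5))
        print(l,vs,r.x,r.fun)
E
```

```text
[[ 0.6917  0.1422]
 [ 0.6556 -0.1504]
 [ 0.4682 -0.1272]
 [ 0.5043  0.1646]]
sides [np.float64(0.2948416554715614), np.float64(0.18882926314618131), np.float64(0.2940671628891346), np.float64(0.18880172640922552)] centre [0.5799 0.0073]
yaw(y axis) -7.042164892822432
yaw -7.047845779538821
yawx -6.804796222236611
yawx -7.0398334345414435
glue_mid ('top',) [0.5538 0.1026] 32.18431372549019
glue_mid ('scene',) [0.5563 0.0995] 106.41960784313726
glue_mid ('top', 'scene') [0.5548 0.1013] 223.9921568627451
can_mid ('top',) [ 0.5301 -0.0805] 43.54117647058823
can_mid ('scene',) [ 0.5338 -0.0797] 167.156862745098
can_mid ('top', 'scene') [ 0.5312 -0.0814] 255.2235294117647
oil_mid ('top',) [0.5437 0.0119] 44.86274509803921
oil_mid ('scene',) [0.5473 0.0116] 65.44705882352942
oil_mid ('top', 'scene') [0.5454 0.0108] 171.03921568627453
tin_mid ('top',) [0.6128 0.0158] 30.913725490196075
tin_mid ('scene',) [0.6148 0.0136] 22.28235294117647
tin_mid ('top', 'scene') [0.6138 0.0147] 98.65882352941176
```

```bash
cat >> h.py <<'E'
from scipy.spatial.transform import Rotation as Ro
def go(x,y,z,yaw=None):
    o=ctrl.get_obs(); R=Ro.from_euler('xyz',o['orientation'],degrees=True)
    d=R.inv().apply(np.array([x,y,z])-o['tool_pos'])
    t=(R.inv()*Ro.from_euler('xyz',[180,0,o['orientation'][2] if yaw is None else yaw],degrees=True)).as_rotvec()
    print('t',round(o['clock'],2),'pos',np.round(o['tool_pos'],4),'rpy',np.round(o['orientation'],2),'F',np.round(o['force'],1),'op',round(o['opening'],4),'\n shift',np.round(d,4),'turn',np.round(t,4))
E
python3 - <<'E'
from h import *
go(.5318,-.0803,.42,-97)
E
```

```text
t 2.25 pos [ 0.2179 -0.6388  0.4047] rpy [-180.     -0.   -161.16] F [ 0.3  0.6 -0.8] op 0.0878 
 shift [-0.4774  0.4273 -0.0154] turn [-0.     -0.     -1.1198]
```

carry_out(moves="0.0876 -0.02 0.018 -0.003 0 0 -0.06; 0.0876 -0.055 0.05 -0.006 0 0 -0.14; 0.0876 -0.092 0.082 -0.01 0 0 -0.23; 0.0876 -0.129 0.115 -0.015 0 0 -0.32; 0.0876 -0.166 0.148 -0.015 0 0 -0.41; 0.0876 -0.203 0.181 -0.015 0 0 -0.5; 0.0876 -0.24 0.214 -0.015 0 0 -0.59; 0.0876 -0.277 0.247 -0.015 0 0 -0.68; 0.0876 -0.314 0.28 -0.015 0 0 -0.77; 0.0876 -0.351 0.313 -0.015 0 0 -0.86; 0.0876 -0.388 0.346 -0.015 0 0 -0.95; 0.0876 -0.42 0.375 -0.015 0 0 -1.03; 0.0876 -0.448 0.4 -0.015 0 0 -1.08; 0.0876 -0.466 0.418 -0.015 0 0 -1.11; 0.0876 -0.477 0.427 -0.015 0 0 -1.12; 0.0876 -0.477 0.427 -0.015 0 0 -1.12; 0.0876 -0.477 0.427 -0.015 0 0 -1.12")

```text
clock: 3.95
tool_pos: [0.5313, -0.0809, 0.4196]
orientation: [180.0, -0.0, -97.0]
force: [-0.5, -0.1, 0.2]
opening: 0.0875
```

```bash
python3 - <<'E'
from h import *
go(.5318,-.0803,.42,-97)
p=ctrl.snapshot('wrist');save(p,'wrist1');print(-p['R'].T@p['t'])
for l,z in(('can_mid',.079),('oil_mid',.088),('glue_mid',.093),('tin_mid',.036)):
    m=ctrl.mark_of(p,l)
    if m: print(l,m[0],ray(p,m[0]['at'],z))
for X in [(.5318,-.0803,.14),(.5455,.0113,.158),(.555,.1015,.168)]: print(proj(p,X))
E
```

```text
t 3.95 pos [ 0.5313 -0.0809  0.4196] rpy [ 1.7998e+02 -1.0000e-02 -9.7000e+01] F [-0.5 -0.1  0.2] op 0.0875 
 shift [-0.0007 -0.0004 -0.0004] turn [ 0.0004 -0.0001 -0.0001]
[ 0.52245878 -0.15521634  0.39943271]
can_mid {'at': [272.3, 281.1], 'confidence': 0.49} [ 0.5731487  -0.02556718  0.079     ]
oil_mid {'at': [306.4, 313.4], 'confidence': 0.77} [0.54744675 0.00770441 0.088     ]
glue_mid {'at': [394.4, 315.6], 'confidence': 0.8} [0.55692381 0.09920712 0.093     ]
tin_mid {'at': [294.9, 253.7], 'confidence': 0.56} [0.61259573 0.01374745 0.036     ]
(np.float64(228.651897941132), np.float64(318.5219667208644))
(np.float64(355.67003717055405), np.float64(315.37297013747775))
(np.float64(463.98927665163245), np.float64(317.67690062932354))
```

View pics/wrist1.png

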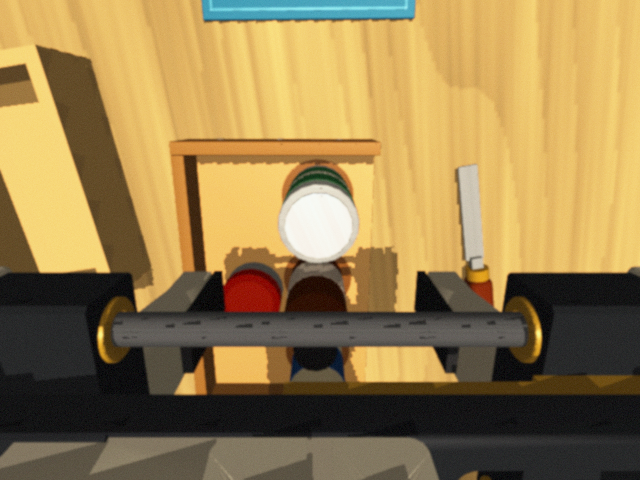

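The wrist view shows the can lid centred at about (318,227) against a predicted (318,229), so the averaged estimates hold in the robot's frame. I'll descend and grip.

carry_out(moves="0.0876 0 0 0.01 0 0 0; 0.0876 0 0 0.03 0 0 0; 0.0876 0 0 0.055 0 0 0; 0.0876 0 0 0.08 0 0 0; 0.0876 0 0 0.105 0 0 0; 0.0876 0 0 0.125 0 0 0; 0.0876 0 0 0.136 0 0 0; 0.0876 0 0 0.14 0 0 0; 0.0876 0 0 0.14 0 0 0; 0.075 0 0 0.14 0 0 0; 0.065 0 0 0.14 0 0 0; 0.062 0 0 0.14 0 0 0; 0.058 0 0 0.14 0 0 0; 0.05 0 0 0.14 0 0 0; 0.05 0 0 0.14 0 0 0; 0.05 0 0 0.14 0 0 0")

```text
clock: 5.8
tool_pos: [0.5317, -0.0806, 0.2801]
orientation: [-180.0, 0.0, -97.0]
force: [-0.5, 0.6, 4.4]
opening: 0.0598
```

```bash
python3 - <<'E'
from h import *
go(.508,-.342,.5)
c=np.array([.510,-.342]);a=np.radians(-7);print('mat spots (yaw -7):',[c+np.array([-np.sin(a),np.cos(a)])*k for k in(-.062,0,.062)])
E
```

```text
t 5.8 pos [ 0.5317 -0.0806  0.2801] rpy [-179.95    0.    -96.98] F [-0.5  0.6  4.4] op 0.0598 
 shift [ 0.2623 -0.0084 -0.2199] turn [-0.0008  0.0001 -0.    ]
mat spots (yaw -7): [array([ 0.5024441 , -0.40353786]), array([ 0.51 , -0.342]), array([ 0.5175559 , -0.28046214])]
```

carry_out(moves="0.05 0 0 -0.003 0 0 0; 0.05 0 0 -0.01 0 0 0; 0.05 0 0 -0.022 0 0 0; 0.05 0 0 -0.037 0 0 0; 0.05 0 0 -0.052 0 0 0; 0.05 0.002 0 -0.065 0 0 0; 0.05 0.006 0 -0.073 0 0 0; 0.05 0.012 0 -0.077 0 0 0; 0.05 0.02 -0.001 -0.078 0 0 0; 0.05 0.031 -0.001 -0.078 0 0 0; 0.05 0.044 -0.001 -0.078 0 0 0; 0.05 0.059 -0.002 -0.078 0 0 0; 0.05 0.076 -0.002 -0.078 0 0 0; 0.05 0.094 -0.003 -0.078 0 0 0; 0.05 0.112 -0.003 -0.078 0 0 0; 0.05 0.13 -0.004 -0.078 0 0 0; 0.05 0.148 -0.005 -0.078 0 0 0; 0.05 0.166 -0.005 -0.078 0 0 0; 0.05 0.184 -0.006 -0.078 0 0 0; 0.05 0.202 -0.006 -0.078 0 0 0")

```text
clock: 7.8
tool_pos: [0.5124, -0.2837, 0.3571]
orientation: [179.9, 0.0, -97.0]
force: [0.7, -0.9, -3.6]
opening: 0.0596
```

```bash
python3 - <<'E'
from h import *
go(.5024,-.4035,.2665,-97)
E
```

```text
t 7.8 pos [ 0.5124 -0.2837  0.3571] rpy [179.95   0.   -97.03] F [ 0.7 -0.9 -3.6] op 0.0596 
 shift [ 0.1201 -0.0048  0.0906] turn [ 0.0009  0.     -0.0005]
```

carry_out(moves="0.05 0.018 -0.001 0 0 0 0; 0.05 0.035 -0.001 0 0 0 0; 0.05 0.052 -0.002 0.002 0 0 0; 0.05 0.068 -0.003 0.006 0 0 0; 0.05 0.083 -0.003 0.013 0 0 0; 0.05 0.096 -0.004 0.022 0 0 0; 0.05 0.107 -0.004 0.034 0 0 0; 0.05 0.115 -0.004 0.047 0 0 0; 0.05 0.12 -0.004 0.06 0 0 0; 0.05 0.122 -0.004 0.072 0 0 0; 0.05 0.122 -0.004 0.081 0 0 0; 0.05 0.122 -0.004 0.086 0 0 0; 0.05 0.122 -0.004 0.089 0 0 0; 0.05 0.122 -0.004 0.091 0 0 0; 0.05 0.122 -0.004 0.0915 0 0 0; 0.05 0.122 -0.004 0.092 0 0 0; 0.05 0.122 -0.004 0.092 0 0 0")

```text
clock: 9.5
tool_pos: [0.5022, -0.4035, 0.2662]
orientation: [-180.0, -0.0, -97.0]
force: [0.0, 0.5, -2.6]
opening: 0.0591
```

```bash
python3 - <<'E'
from h import *
go(.5024,-.4035,.2665,-97)
p=ctrl.snapshot('scene');save(p,'scene2')
E
```

```text
t 9.5 pos [ 0.5022 -0.4035  0.2662] rpy [-1.7995e+02 -2.0000e-02 -9.6980e+01] F [ 0.   0.5 -2.6] op 0.0591 
 shift [-0.     -0.0002 -0.0003] turn [-0.0009 -0.0003  0.0003]
```

View pics/scene2.png

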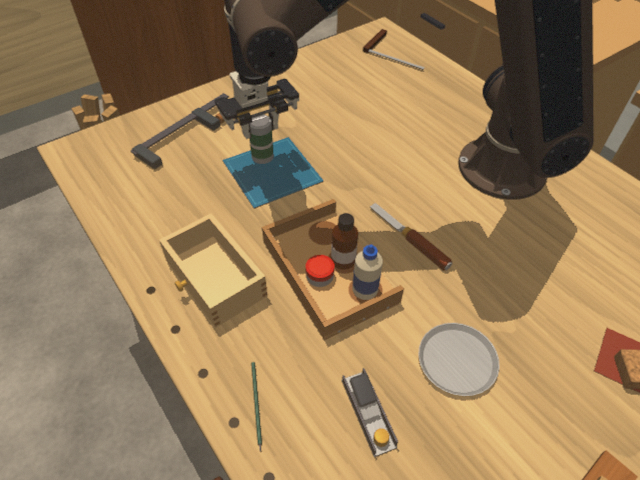

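The can hangs upright over the mat's far side at (262,140). The force still carries part of its weight, so I'll lower it slightly and then release.

carry_out(moves="0.05 0 0 0.0005 0 0 0; 0.05 0 0 0.001 0 0 0; 0.05 0 0 0.001 0 0 0")

```text
clock: 9.85
tool_pos: [0.5022, -0.4036, 0.2661]
orientation: [-179.9, -0.0, -97.0]
force: [-1.8, 2.0, 7.1]
opening: 0.0596
```

carry_out(moves="0.062 0 0 0 0 0 0; 0.066 0 0 0 0 0 0; 0.075 0 0 0 0 0 0; 0.085 0 0 0 0 0 0; 0.0876 0 0 0 0 0 0; 0.0876 0 0 -0.004 0 0 0; 0.0876 0 0 -0.02 0 0 0; 0.0876 0 0 -0.05 0 0 0; 0.0876 0 0 -0.09 0 0 0; 0.0876 0 0 -0.13 0 0 0; 0.0876 0 0 -0.15 0 0 0; 0.0876 0 0 -0.155 0 0 0; 0.0876 0 0 -0.155 0 0 0")

```text
clock: 11.15
tool_pos: [0.5019, -0.4034, 0.4206]
orientation: [-179.9, -0.0, -97.0]
force: [-0.0, 0.6, -1.0]
opening: 0.0878
```

```bash
python3 - <<'E'
from h import *
go(.5455,.0113,.42,-97)
p=ctrl.snapshot('top');save(p,'top3')
E
```

```text
t 11.15 pos [ 0.5019 -0.4034  0.4206] rpy [-1.799e+02 -2.000e-02 -9.699e+01] F [-0.   0.6 -1. ] op 0.0878 
 shift [-4.17e-01  7.20e-03  4.00e-04] turn [-0.0017 -0.0003  0.0001]
```

View pics/top3.png

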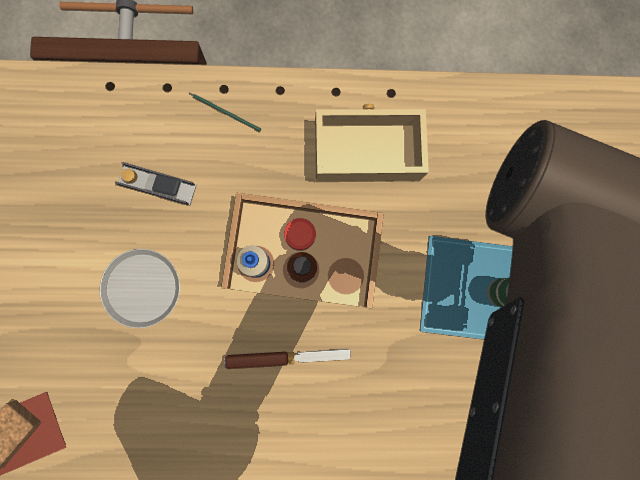

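The can stands on the mat at about (500,290) and its pad shows at (347,276). Next is the oil bottle.

carry_out(moves="0.0876 -0.015 0 0 0 0 0; 0.0876 -0.045 0.001 0 0 0 0; 0.0876 -0.085 0.001 0 0 0 0; 0.0876 -0.127 0.002 0 0 0 0; 0.0876 -0.169 0.003 0 0 0 0; 0.0876 -0.211 0.004 0 0 0 0; 0.0876 -0.253 0.005 0 0 0 0; 0.0876 -0.295 0.006 0 0 0 0; 0.0876 -0.335 0.007 0 0 0 0; 0.0876 -0.37 0.007 0 0 0 0; 0.0876 -0.397 0.007 0 0 0 0; 0.0876 -0.412 0.007 0 0 0 0; 0.0876 -0.417 0.007 0 0 0 0; 0.0876 -0.417 0.007 0 0 0 0")

```text
clock: 12.6
tool_pos: [0.5456, 0.0117, 0.4189]
orientation: [179.9, -0.0, -96.9]
force: [-0.7, -0.6, 0.1]
opening: 0.0878
```

```bash
python3 - <<'E'
from h import *
go(.5455,.0113,.420,-97)
p=ctrl.snapshot('wrist');save(p,'wrist4')
print(proj(p,(.5455,.0113,.158)))
E
```

```text
t 12.6 pos [0.5456 0.0117 0.4189] rpy [ 1.7993e+02 -3.0000e-02 -9.6940e+01] F [-0.7 -0.6  0.1] op 0.0878 
 shift [ 0.0004  0.0001 -0.0011] turn [ 0.0013 -0.0006  0.001 ]
(np.float64(235.08508810197554), np.float64(318.89516051893696))
```

View pics/wrist4.png

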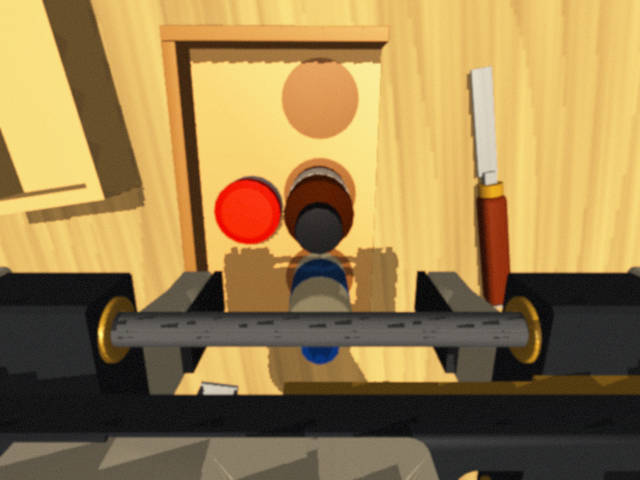

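The oil cap is centred at about (320,231), and the back finger will pass well above the tin at (248,211). Descending.

carry_out(moves="0.0876 0 0 0.01 0 0 0; 0.0876 0 0 0.03 0 0 0; 0.0876 0 0 0.055 0 0 0; 0.0876 0 0 0.08 0 0 0; 0.0876 0 0 0.105 0 0 0; 0.0876 0 0 0.125 0 0 0; 0.0876 0 0 0.136 0 0 0; 0.0876 0 0 0.141 0 0 0; 0.0876 0 0 0.141 0 0 0; 0.075 0 0 0.141 0 0 0; 0.065 0 0 0.141 0 0 0; 0.058 0 0 0.141 0 0 0; 0.055 0 0 0.141 0 0 0; 0.048 0 0 0.141 0 0 0; 0.046 0 0 0.141 0 0 0; 0.046 0 0 0.141 0 0 0")

```text
clock: 14.25
tool_pos: [0.5458, 0.0113, 0.279]
orientation: [-180.0, 0.0, -97.0]
force: [-1.6, 0.7, 4.8]
opening: 0.0548
```

```bash
python3 - <<'E'
from h import *
go(.510,-.342,.265,-97)
p=ctrl.snapshot('scene');save(p,'scene5')
E
```

```text
t 14.25 pos [0.5458 0.0113 0.279 ] rpy [-1.7998e+02  1.0000e-02 -9.6990e+01] F [-1.6  0.7  4.8] op 0.0548 
 shift [ 0.3551 -0.0074  0.0139] turn [-0.0003  0.0001  0.0002]
```

View pics/scene5.png

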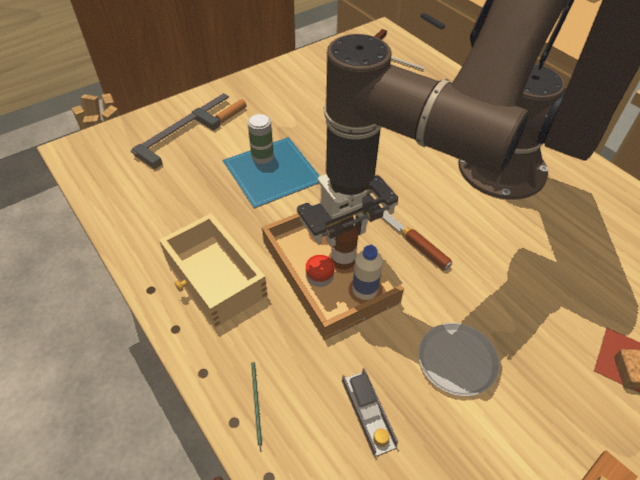

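The oil bottle is gripped on its body and the can stands on the mat at (260,140). Lifting.

carry_out(moves="0.046 0 0 -0.003 0 0 0; 0.046 0 0 -0.008 0 0 0; 0.046 0 0 -0.012 0 0 0; 0.046 0 0 -0.014 0 0 0; 0.046 0 0 -0.014 0 0 0")

```text
clock: 14.8
tool_pos: [0.5459, 0.0113, 0.2929]
orientation: [-180.0, 0.0, -97.0]
force: [0.6, 0.2, -4.2]
opening: 0.0549
```

carry_out(moves="0.046 0 0 -0.005 0 0 0; 0.046 0 0 -0.015 0 0 0; 0.046 0 0 -0.029 0 0 0; 0.046 0.001 0 -0.043 0 0 0; 0.046 0.004 0 -0.054 0 0 0; 0.046 0.009 0 -0.061 0 0 0; 0.046 0.017 0 -0.064 0 0 0; 0.046 0.028 -0.001 -0.064 0 0 0; 0.046 0.042 -0.001 -0.064 0 0 0; 0.046 0.058 -0.001 -0.064 0 0 0; 0.046 0.076 -0.002 -0.064 0 0 0; 0.046 0.095 -0.002 -0.064 0 0 0; 0.046 0.114 -0.003 -0.064 0 0 0; 0.046 0.133 -0.003 -0.064 0 0 0; 0.046 0.152 -0.004 -0.064 0 0 0; 0.046 0.171 -0.004 -0.064 0 0 0; 0.046 0.19 -0.004 -0.064 0 0 0; 0.046 0.209 -0.005 -0.064 0 0 0; 0.046 0.228 -0.005 -0.064 0 0 0; 0.046 0.247 -0.005 -0.064 0 0 0")

```text
clock: 16.8
tool_pos: [0.5199, -0.2364, 0.3561]
orientation: [179.9, -0.0, -97.0]
force: [0.4, 0.9, -4.5]
opening: 0.055
```

carry_out(moves="0.046 0.018 0 0 0 0 0; 0.046 0.035 -0.001 0 0 0 0; 0.046 0.051 -0.001 0.001 0 0 0; 0.046 0.065 -0.001 0.004 0 0 0; 0.046 0.077 -0.002 0.01 0 0 0; 0.046 0.088 -0.002 0.019 0 0 0; 0.046 0.097 -0.002 0.031 0 0 0; 0.046 0.103 -0.002 0.045 0 0 0; 0.046 0.107 -0.002 0.058 0 0 0; 0.046 0.108 -0.002 0.07 0 0 0; 0.046 0.108 -0.002 0.079 0 0 0; 0.046 0.108 -0.002 0.085 0 0 0; 0.046 0.108 -0.002 0.088 0 0 0; 0.046 0.108 -0.002 0.09 0 0 0; 0.046 0.108 -0.002 0.0915 0 0 0; 0.046 0.108 -0.002 0.0915 0 0 0")

```text
clock: 18.4
tool_pos: [0.5096, -0.3419, 0.2654]
orientation: [-180.0, -0.0, -97.0]
force: [-0.6, 0.2, -4.2]
opening: 0.055
```

carry_out(moves="0.046 0 0 0.0005 0 0 0; 0.046 0 0 0.001 0 0 0; 0.046 0 0 0.001 0 0 0")

```text
clock: 18.7
tool_pos: [0.5097, -0.342, 0.265]
orientation: [-179.9, -0.0, -97.0]
force: [-0.5, 2.0, 2.9]
opening: 0.0551
```

carry_out(moves="0.058 0 0 0 0 0 0; 0.062 0 0 0 0 0 0; 0.072 0 0 0 0 0 0; 0.085 0 0 0 0 0 0; 0.0876 0 0 0 0 0 0; 0.0876 0 0 -0.004 0 0 0; 0.0876 0 0 -0.02 0 0 0; 0.0876 0 0 -0.05 0 0 0; 0.0876 0 0 -0.09 0 0 0; 0.0876 0 0 -0.13 0 0 0; 0.0876 0 0 -0.15 0 0 0; 0.0876 0 0 -0.156 0 0 0; 0.0876 0 0 -0.156 0 0 0")

```text
clock: 20.0
tool_pos: [0.5095, -0.3419, 0.4211]
orientation: [-179.9, -0.0, -97.0]
force: [-0.3, -0.2, -0.8]
opening: 0.0877
```

```bash
python3 - <<'E'
from h import *
go(.555,.1015,.42,-97)
E
```

```text
t 20.0 pos [ 0.5095 -0.3419  0.4211] rpy [-1.799e+02 -1.000e-02 -9.699e+01] F [-0.3 -0.2 -0.8] op 0.0877 
 shift [-0.4456  0.0088  0.001 ] turn [-0.0018 -0.0002  0.0001]
```

carry_out(moves="0.0876 -0.015 0 0 0 0 0; 0.0876 -0.045 0.001 0 0 0 0; 0.0876 -0.087 0.001 0 0 0 0; 0.0876 -0.131 0.002 0 0 0 0; 0.0876 -0.175 0.003 0 0 0 0; 0.0876 -0.219 0.004 0 0 0 0; 0.0876 -0.263 0.005 0 0 0 0; 0.0876 -0.307 0.006 0 0 0 0; 0.0876 -0.351 0.007 0 0 0 0; 0.0876 -0.39 0.008 0 0 0 0; 0.0876 -0.42 0.009 0 0 0 0; 0.0876 -0.438 0.009 0 0 0 0; 0.0876 -0.446 0.009 0 0 0 0; 0.0876 -0.446 0.009 0 0 0 0; 0.0876 -0.446 0.009 0 0 0 0")

```text
clock: 21.5
tool_pos: [0.5547, 0.1012, 0.4197]
orientation: [180.0, -0.0, -97.0]
force: [-0.5, -0.3, 0.2]
opening: 0.0872
```

```bash
python3 - <<'E'
from h import *
go(.555,.1015,.420,-97)
p=ctrl.snapshot('wrist');save(p,'wrist6')
print(proj(p,(.555,.1015,.168)),proj(p,(.5455,.0113,.018)),proj(p,(.5318,-.0803,.018)))
E
```

```text
t 21.5 pos [0.5547 0.1012 0.4197] rpy [ 1.7995e+02 -3.0000e-02 -9.7010e+01] F [-0.5 -0.3  0.2] op 0.0872 
 shift [-0.0004 -0.0003 -0.0003] turn [ 0.0008 -0.0006 -0.0002]
(np.float64(240.4064373742958), np.float64(318.5932026367093)) (np.float64(102.44216114858874), np.float64(316.78441986853755)) (np.float64(-6.7530120856702), np.float64(319.23727719379855))
```

View pics/wrist6.png

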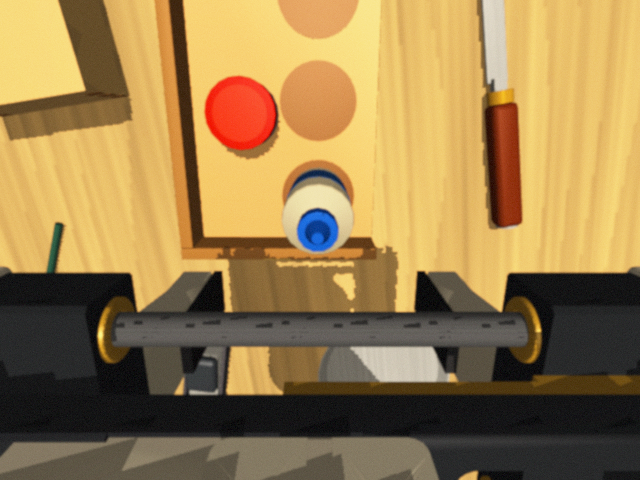

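The glue nozzle tip is at (317,236), 4 px from prediction, and the empty oil pad at (318,100) matches within 2 px. Descending.

carry_out(moves="0.0876 0 0 0.01 0 0 0; 0.0876 0.001 0 0.03 0 0 0; 0.0876 0.001 0 0.055 0 0 0; 0.0876 0.001 0 0.08 0 0 0; 0.0876 0.001 0 0.105 0 0 0; 0.0876 0.001 0 0.122 0 0 0; 0.0876 0.001 0 0.131 0 0 0; 0.0876 0.001 0 0.1345 0 0 0; 0.0876 0.001 0 0.1345 0 0 0; 0.075 0.001 0 0.1345 0 0 0; 0.065 0.001 0 0.1345 0 0 0; 0.058 0.001 0 0.1345 0 0 0; 0.055 0.001 0 0.1345 0 0 0; 0.048 0.001 0 0.1345 0 0 0; 0.046 0.001 0 0.1345 0 0 0; 0.046 0.001 0 0.1345 0 0 0")

```text
clock: 23.15
tool_pos: [0.555, 0.1009, 0.286]
orientation: [-180.0, 0.0, -97.0]
force: [0.8, -0.6, 2.6]
opening: 0.0554
```

carry_out(moves="0.046 0 0 -0.003 0 0 0; 0.046 0 0 -0.008 0 0 0; 0.046 0 0 -0.012 0 0 0; 0.046 0 0 -0.014 0 0 0; 0.046 0 0 -0.014 0 0 0")

```text
clock: 23.65
tool_pos: [0.5548, 0.1009, 0.3]
orientation: [-180.0, 0.0, -97.0]
force: [0.5, 0.6, -3.4]
opening: 0.0547
```

```bash
python3 - <<'E'
from h import *
go(.5176,-.2795,.271,-97)
E
```

```text
t 23.65 pos [0.5548 0.1009 0.3   ] rpy [-1.7998e+02  2.0000e-02 -9.6990e+01] F [ 0.5  0.6 -3.4] op 0.0547 
 shift [ 0.3821 -0.0093  0.0289] turn [-0.0004  0.0003  0.0002]
```

carry_out(moves="0.046 0 0 -0.005 0 0 0; 0.046 0 0 -0.015 0 0 0; 0.046 0 0 -0.029 0 0 0; 0.046 0.001 0 -0.043 0 0 0; 0.046 0.004 0 -0.054 0 0 0; 0.046 0.009 0 -0.061 0 0 0; 0.046 0.017 0 -0.064 0 0 0; 0.046 0.028 -0.001 -0.064 0 0 0; 0.046 0.042 -0.001 -0.064 0 0 0; 0.046 0.058 -0.001 -0.064 0 0 0; 0.046 0.076 -0.002 -0.064 0 0 0; 0.046 0.096 -0.002 -0.064 0 0 0; 0.046 0.116 -0.003 -0.064 0 0 0; 0.046 0.136 -0.003 -0.064 0 0 0; 0.046 0.156 -0.004 -0.064 0 0 0; 0.046 0.176 -0.004 -0.064 0 0 0; 0.046 0.196 -0.005 -0.064 0 0 0; 0.046 0.216 -0.005 -0.064 0 0 0; 0.046 0.236 -0.006 -0.064 0 0 0; 0.046 0.256 -0.006 -0.064 0 0 0")

```text
clock: 25.65
tool_pos: [0.5288, -0.1558, 0.3632]
orientation: [179.9, -0.0, -97.0]
force: [0.7, -0.7, -3.0]
opening: 0.0549
```

carry_out(moves="0.046 0.019 0 0 0 0 0; 0.046 0.037 -0.001 0 0 0 0; 0.046 0.055 -0.001 0.001 0 0 0; 0.046 0.072 -0.001 0.004 0 0 0; 0.046 0.087 -0.002 0.01 0 0 0; 0.046 0.1 -0.002 0.019 0 0 0; 0.046 0.111 -0.003 0.031 0 0 0; 0.046 0.12 -0.003 0.045 0 0 0; 0.046 0.125 -0.003 0.058 0 0 0; 0.046 0.126 -0.003 0.07 0 0 0; 0.046 0.126 -0.003 0.079 0 0 0; 0.046 0.126 -0.003 0.085 0 0 0; 0.046 0.126 -0.003 0.088 0 0 0; 0.046 0.126 -0.003 0.09 0 0 0; 0.046 0.126 -0.003 0.092 0 0 0; 0.046 0.126 -0.003 0.0925 0 0 0; 0.046 0.126 -0.003 0.0925 0 0 0")

```text
clock: 27.35
tool_pos: [0.5175, -0.2795, 0.272]
orientation: [-179.9, -0.0, -97.0]
force: [-1.1, 0.8, 1.7]
opening: 0.0551
```

Contact. Releasing, then rising.

carry_out(moves="0.058 0 0 0 0 0 0; 0.062 0 0 0 0 0 0; 0.072 0 0 0 0 0 0; 0.085 0 0 0 0 0 0; 0.0876 0 0 0 0 0 0; 0.0876 0 0 -0.004 0 0 0; 0.0876 0 0 -0.02 0 0 0; 0.0876 0 0 -0.05 0 0 0; 0.0876 0 0 -0.09 0 0 0; 0.0876 0 0 -0.12 0 0 0; 0.0876 0 0 -0.13 0 0 0; 0.0876 0 0 -0.13 0 0 0")

```text
clock: 28.55
tool_pos: [0.5174, -0.2795, 0.4031]
orientation: [-179.8, -0.0, -97.0]
force: [0.6, -0.2, -0.2]
opening: 0.0878
```

```bash
python3 - <<'E'
from h import *
go(.6138,.0140,.30,-7)
p=ctrl.snapshot('scene');save(p,'scene7')
E
```

```text
t 28.55 pos [ 0.5174 -0.2795  0.4031] rpy [-1.7979e+02 -2.0000e-02 -9.6990e+01] F [ 0.6 -0.2 -0.2] op 0.0878 
 shift [-0.3031 -0.0596  0.1032] turn [-0.0026 -0.0031 -1.5706]
```

View pics/scene7.png

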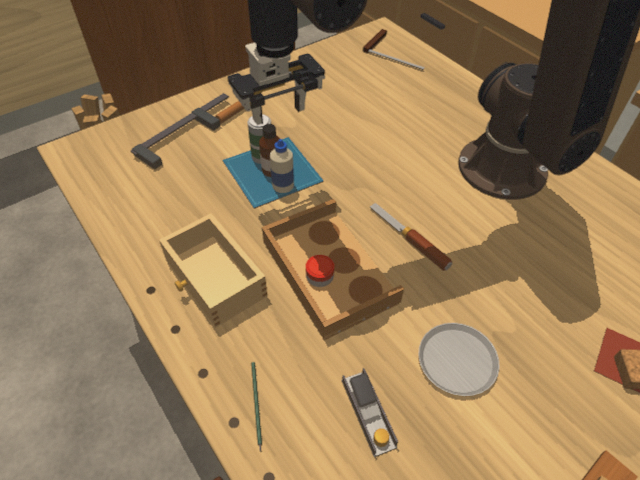

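All three containers stand upright on the mat around (270,160), and the tin at (320,267) is now free. I'll go over it with the jaws turned across the shelf.

carry_out(moves="0.0876 -0.01 -0.002 0 0 0 -0.05; 0.0876 -0.03 -0.006 0 0 0 -0.15; 0.0876 -0.055 -0.011 0 0 0 -0.28; 0.0876 -0.08 -0.016 0 0 0 -0.42; 0.0876 -0.106 -0.021 0 0 0 -0.56; 0.0876 -0.132 -0.026 0.005 0 0 -0.7; 0.0876 -0.158 -0.031 0.01 0 0 -0.84; 0.0876 -0.184 -0.036 0.016 0 0 -0.98; 0.0876 -0.21 -0.041 0.022 0 0 -1.12; 0.0876 -0.236 -0.046 0.028 0 0 -1.26; 0.0876 -0.262 -0.051 0.034 0 0 -1.38; 0.0876 -0.282 -0.055 0.042 0 0 -1.48; 0.0876 -0.296 -0.058 0.048 0 0 -1.54; 0.0876 -0.303 -0.06 0.05 0 0 -1.57; 0.0876 -0.303 -0.06 0.05 -0.002 -0.002 -1.57; 0.0876 -0.303 -0.06 0.05 -0.002 -0.002 -1.57")

```text
clock: 30.2
tool_pos: [0.6135, 0.0137, 0.3506]
orientation: [180.0, 0.2, -7.1]
force: [0.1, -0.6, -0.5]
opening: 0.0876
```

```bash
python3 - <<'E'
from h import *
go(.6138,.0140,.203,-7)
p=ctrl.snapshot('wrist');save(p,'wrist8')
print(proj(p,(.6138,.0140,.054)))
r=ctrl.trace(p,'tin_mid')
if r: print(r[0]['extent'],r[0]['confidence']); 
p=ctrl.snapshot('top');save(p,'top8')
E
```

```text
t 30.2 pos [0.6135 0.0137 0.3506] rpy [179.97   0.22  -7.12] F [ 0.1 -0.6 -0.5] op 0.0876 
 shift [ 0.0008 -0.0005  0.1476] turn [ 0.0006  0.0038 -0.0021]
(np.float64(220.08564260594696), np.float64(318.9546296339523))
[280.8, 172.3, 361.3, 258.0] 0.67
```

View pics/wrist8.png

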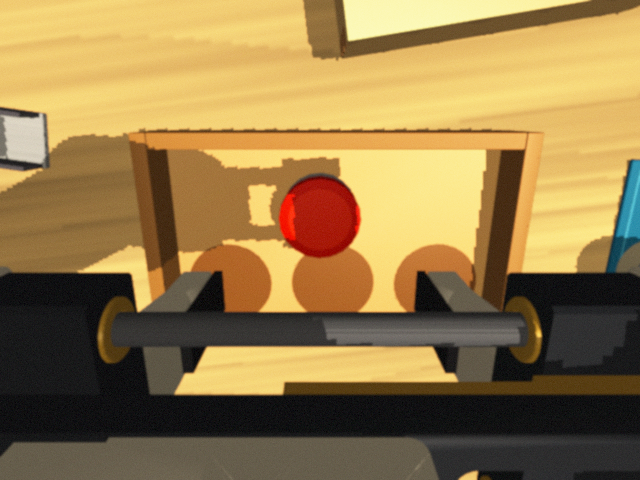

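The tin lid is centred at (320,217) against a predicted (319,220). Descending and gripping.

carry_out(moves="0.0876 0 0 0.01 0 0.002 0; 0.0876 0.001 0 0.03 0 0.004 -0.002; 0.0876 0.001 0 0.055 0 0.004 -0.002; 0.0876 0.001 0 0.08 0 0.004 -0.002; 0.0876 0.001 0 0.105 0 0.004 -0.002; 0.0876 0.001 0 0.127 0 0.004 -0.002; 0.0876 0.001 0 0.14 0 0.004 -0.002; 0.0876 0.001 0 0.146 0 0.004 -0.002; 0.0876 0.001 0 0.148 0 0.004 -0.002; 0.0876 0.001 0 0.148 0 0.004 -0.002; 0.075 0.001 0 0.148 0 0.004 -0.002; 0.067 0.001 0 0.148 0 0.004 -0.002; 0.062 0.001 0 0.148 0 0.004 -0.002; 0.056 0.001 0 0.148 0 0.004 -0.002; 0.052 0.001 0 0.148 0 0.004 -0.002; 0.052 0.001 0 0.148 0 0.004 -0.002; 0.052 0.001 0 0.148 0 0.004 -0.002")

```text
clock: 32.05
tool_pos: [0.6143, 0.0139, 0.2036]
orientation: [180.0, -0.1, -6.9]
force: [-1.7, -0.4, 6.6]
opening: 0.0614
```

carry_out(moves="0.052 0 0 -0.003 0 0 0; 0.052 0 0 -0.01 0 0 0; 0.052 0 0 -0.022 0 0 0; 0.052 0 0 -0.04 0 0 0; 0.052 0 0 -0.06 0 0 0; 0.052 0 0 -0.08 0 0 0; 0.052 0 0 -0.093 0 0 0; 0.052 0 0 -0.1 0 0 0; 0.052 0 0 -0.1 0 0 0")

```text
clock: 32.95
tool_pos: [0.6142, 0.014, 0.3042]
orientation: [-180.0, -0.2, -6.9]
force: [0.5, 0.1, -2.4]
opening: 0.0616
```

```bash
python3 - <<'E'
from h import *
go(.505,.3345,.2,-7)
p=ctrl.snapshot('scene');save(p,'scene9')
p=ctrl.snapshot('top');save(p,'top9')
E
```

```text
t 32.95 pos [0.6142 0.014  0.3042] rpy [-1.7995e+02 -1.7000e-01 -6.9200e+00] F [ 0.5  0.1 -2.4] op 0.0616 
 shift [-0.1474 -0.3049  0.104 ] turn [-0.0008 -0.003   0.0014]
```

View pics/scene9.png

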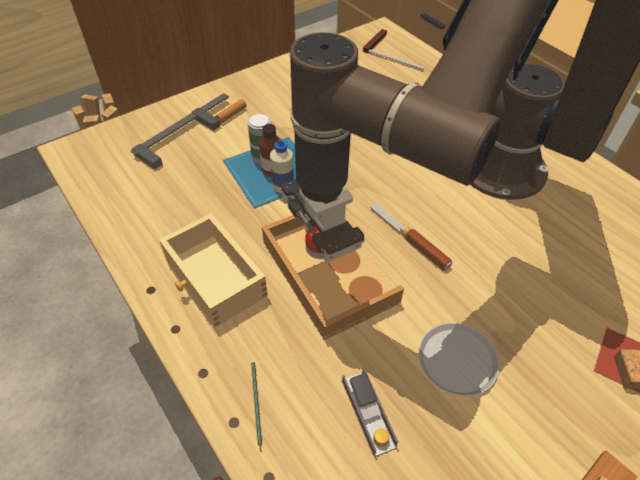

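carry_out(moves="0.052 -0.002 -0.004 0 0 -0.001 0; 0.052 -0.006 -0.012 0 0 -0.002 0; 0.052 -0.012 -0.024 0 0 -0.003 0; 0.052 -0.02 -0.041 0 0 -0.003 0; 0.052 -0.029 -0.06 0 0 -0.003 0; 0.052 -0.038 -0.079 0 0 -0.003 0; 0.052 -0.048 -0.099 0 0 -0.003 0; 0.052 -0.058 -0.119 0 0 -0.003 0; 0.052 -0.067 -0.139 0 0 -0.003 0; 0.052 -0.077 -0.159 0 0 -0.003 0; 0.052 -0.087 -0.179 0 0 -0.003 0; 0.052 -0.096 -0.199 0 0 -0.003 0; 0.052 -0.106 -0.219 0 0 -0.003 0; 0.052 -0.116 -0.239 0 0 -0.003 0; 0.052 -0.125 -0.258 0.005 0 -0.003 0; 0.052 -0.133 -0.275 0.012 0 -0.003 0; 0.052 -0.139 -0.288 0.02 0 -0.003 0; 0.052 -0.144 -0.298 0.03 0 -0.003 0; 0.052 -0.147 -0.304 0.04 0 -0.003 0; 0.052 -0.147 -0.305 0.045 0 -0.003 0")

```text
clock: 35.05
tool_pos: [0.5045, 0.3347, 0.2562]
orientation: [179.9, 0.2, -6.9]
force: [0.1, 0.7, -1.9]
opening: 0.0615
```

```bash
python3 - <<'E'
from h import *
go(.505,.3345,.189,-7)
p=ctrl.snapshot('wrist');save(p,'wrist10')
rr=[proj(p,(.505+.08*np.cos(a),.3345+.08*np.sin(a),.014)) for a in np.linspace(0,2*np.pi,9)]; print(np.round(rr))
E
```

```text
t 35.05 pos [0.5045 0.3347 0.2562] rpy [ 1.799e+02  1.600e-01 -6.900e+00] F [ 0.1  0.7 -1.9] op 0.0615 
 shift [0.0007 0.     0.0672] turn [0.0017 0.0028 0.0017]
[[109. 302.]
 [163. 212.]
 [258. 193.]
 [333. 246.]
 [354. 334.]
 [314. 415.]
 [228. 449.]
 [139. 405.]
 [109. 302.]]
```

View pics/wrist10.png

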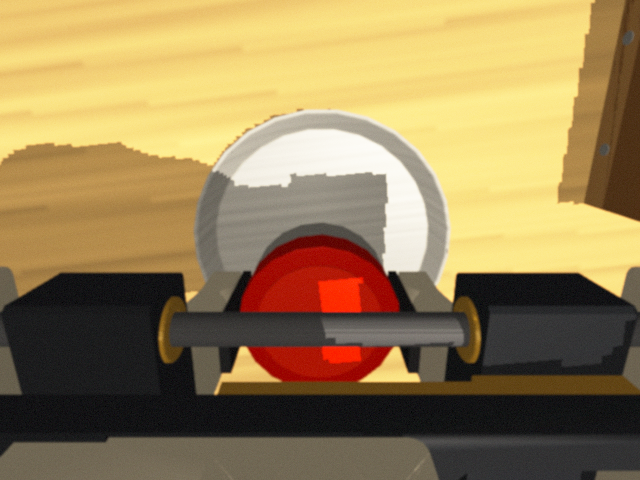

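The dish rim spans columns 195–449 with its top at row 109, which matches the projected circle. Lowering the tin.

carry_out(moves="0.052 0.001 0 0.006 0.001 0.002 0.001; 0.052 0.001 0 0.018 0.001 0.003 0.001; 0.052 0.001 0 0.033 0.001 0.003 0.001; 0.052 0.001 0 0.047 0.001 0.003 0.001; 0.052 0.001 0 0.057 0.001 0.003 0.001; 0.052 0.001 0 0.063 0.001 0.003 0.001; 0.052 0.001 0 0.066 0.001 0.003 0.001; 0.052 0.001 0 0.067 0.001 0.003 0.001; 0.052 0.001 0 0.0675 0.001 0.003 0.001; 0.052 0.001 0 0.0675 0.001 0.003 0.001")

```text
clock: 36.1
tool_pos: [0.506, 0.3345, 0.1909]
orientation: [-179.9, -0.1, -7.0]
force: [-0.5, -0.2, -2.1]
opening: 0.0615
```

carry_out(moves="0.052 0 0 0.0005 0 0 0; 0.052 0 0 0.001 0 0 0; 0.052 0 0 0.001 0 0 0")

```text
clock: 36.4
tool_pos: [0.5059, 0.3343, 0.1895]
orientation: [-179.9, -0.1, -7.0]
force: [-0.4, 0.6, -1.6]
opening: 0.0615
```

carry_out(moves="0.052 -0.001 0 0.0005 0 0 0; 0.052 -0.001 0 0.001 0 0 0; 0.052 -0.001 0 0.001 0 0 0")

```text
clock: 36.7
tool_pos: [0.5048, 0.3345, 0.1886]
orientation: [-179.9, -0.1, -7.0]
force: [-1.5, -0.0, 1.8]
opening: 0.0612
```

carry_out(moves="0.063 0 0 0 0 0 0; 0.066 0 0 0 0 0 0; 0.07 0 0 0 0 0 0; 0.073 0 0 0 0 0 0; 0.073 0 0 -0.003 0 0 0; 0.074 0 0 -0.015 0 0 0; 0.0876 0 0 -0.035 0 0 0; 0.0876 0 0 -0.07 0 0 0; 0.0876 0 0 -0.11 0 0 0; 0.0876 0 0 -0.15 0 0 0; 0.0876 0 0 -0.19 0 0 0; 0.0876 0 0 -0.21 0 0 0; 0.0876 0 0 -0.215 0 0 0")

```text
clock: 38.0
tool_pos: [0.5048, 0.3343, 0.4081]
orientation: [-179.6, -0.3, -7.0]
force: [-0.3, 0.7, -0.3]
opening: 0.0876
```

```bash
python3 - <<'E'
from h import *
go(.53,-.10,.42,-97)
p=ctrl.snapshot('scene');save(p,'scene11')
q=ctrl.snapshot('top');save(q,'top11')
for n,x in(('s',p),('t',q)):
    r=ctrl.trace(x,'tin_mid'); 
    if r:
        rr,cc=np.nonzero(r[0]['region']); print(n,r[0]['confidence'],ray(x,(rr.mean(),cc.mean()),.033),ctrl.mark_of(x,'tin_mid')[:1])
E
```

```text
t 38.0 pos [0.5048 0.3343 0.4081] rpy [-179.65   -0.31   -6.96] F [-0.3  0.7 -0.3] op 0.0876 
 shift [ 0.0777  0.428  -0.0141] turn [-9.1000e-03  5.0000e-04  1.5715e+00]
s 0.97 [0.51184794 0.33918881 0.033     ] [{'at': [353.9, 460.5], 'confidence': 0.96}]
t 0.78 [0.50203513 0.31993399 0.033     ] [{'at': [289.8, 136.1], 'confidence': 0.98}]
```

View pics/scene11.png

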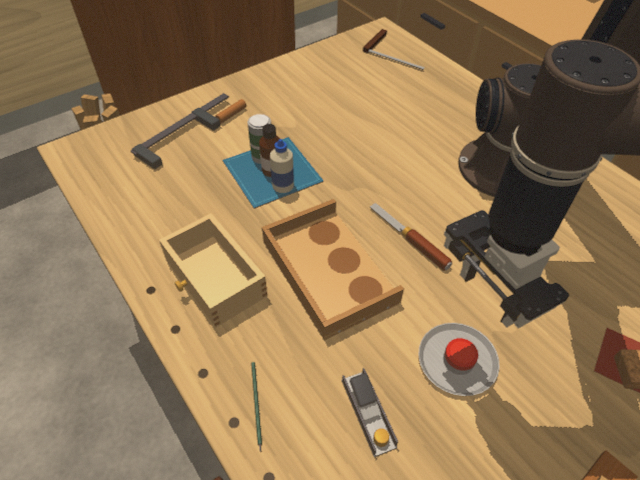

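View pics/top11.png

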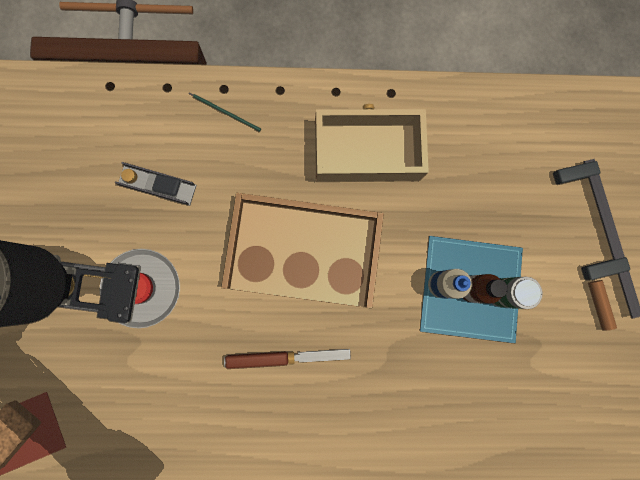

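The tin sits lid up in the dish at scene (461,354). All three pads are empty, at top (256,264), (301,270) and (346,275). I'll measure the pads and the tin.

```bash
python3 - <<'E'
from h import *
np.set_printoptions(precision=4,suppress=True)
t=cv2.cvtColor(cv2.imread('pics/top11.png'),cv2.COLOR_BGR2RGB);s=cv2.cvtColor(cv2.imread('pics/scene11.png'),cv2.COLOR_BGR2RGB)
import pickle
ps=pickle.load(open('ps0.pkl','rb'))
def cen(p,im,xy,z,r):
    rr,cc=map(int,proj(p,(xy[0],xy[1],z)))
    ref=np.median(im[rr-4:rr+5,cc-4:cc+5].reshape(-1,3).astype(float),0)
    m=(np.abs(im.astype(float)-ref).max(2)<28).astype(np.uint8); m=cv2.morphologyEx(m,cv2.MORPH_OPEN,np.ones((5,5)))
    n,lab=cv2.connectedComponents(m); c=(lab==lab[rr,cc]).astype(np.uint8)
    cs,_=cv2.findContours(c,0,1); k=max(cs,key=cv2.contourArea)
    pts=np.array([ray(p,(q[0][1],q[0][0]),z)[:2] for q in k],np.float32)
    return cv2.minEnclosingCircle(pts), ray(p,(np.nonzero(c)[0].mean(),np.nonzero(c)[1].mean()),z)[:2], c.sum()
for n,g in(('glue',(.5548,.1009)),('oil',(.5458,.0113)),('can',(.5317,-.0806))):
    for v,im in(('top',t),('scene',s)): print(n,v,cen(ps[v],im,g,.018,.037))
print('tin scene',cen(ps['scene'],s,(.507,.333),.039,.031), ray(ps['scene'],(353.9,460.5),.021))
E
```

```text
glue top (((0.5550194382667542, 0.104329414665699), 0.03696395456790924), array([0.5548, 0.1044]), np.uint64(1037))
glue scene (((0.5562762022018433, 0.10371645539999008), 0.036843977868556976), array([0.5561, 0.1014]), np.uint64(688))
oil top (((0.5434595942497253, 0.013069690205156803), 0.037150703370571136), array([0.5434, 0.013 ]), np.uint64(1035))
oil scene (((0.5447851419448853, 0.012497938238084316), 0.03711171820759773), array([0.5452, 0.013 ]), np.uint64(654))
can top (((0.5324891209602356, -0.07810179889202118), 0.03722531348466873), array([ 0.5323, -0.0774]), np.uint64(998))
can scene (((0.530516505241394, -0.08235947042703629), 0.04104737192392349), array([ 0.5337, -0.0787]), np.uint64(587))
tin scene (((0.17423909902572632, -0.5286824107170105), 1.2597134113311768), array([ 0.5652, -0.0542]), np.uint64(306341)) [0.5007 0.3337 0.021 ]
```

```bash
cat > tin.py <<'E'
from h import *
def red(p,im,g=(.505,.3345),z=.039):
    hsv=cv2.cvtColor(im,cv2.COLOR_RGB2HSV); m=(((hsv[...,0]<8)|(hsv[...,0]>172))&(hsv[...,1]>170)&(hsv[...,2]>70)).astype(np.uint8)
    rr,cc=map(int,proj(p,(*g,z))); w=np.zeros_like(m); w[rr-30:rr+30,cc-30:cc+30]=1
    n,lab,st,_=cv2.connectedComponentsWithStats(m*w); k=1+np.argmax(st[1:,4]); c=(lab==k).astype(np.uint8)
    cs,_=cv2.findContours(c,0,1); q=cv2.convexHull(max(cs,key=cv2.contourArea))
    pts=np.array([ray(p,(a[0][1],a[0][0]),z)[:2] for a in q],np.float32)
    return cv2.minEnclosingCircle(pts)
E
python3 - <<'E'
from tin import *
import pickle
ps=pickle.load(open('ps0.pkl','rb'))
s=cv2.cvtColor(cv2.imread('pics/scene11.png'),cv2.COLOR_BGR2RGB)
print(red(ps['scene'],s)); print(red(ps['scene'],ps['scene']['image'],(.6138,.0145),.054),red(ps['top'],ps['top']['image'],(.6138,.0145),.054))
go(.5175,-.2795,.42,-97)
E
```

```text
((0.5075448751449585, 0.3373645842075348), 0.032325759530067444)
((0.617435097694397, 0.01842888444662094), 0.0341142863035202) ((0.6126410365104675, 0.015700098127126694), 0.031047752127051353)
t 38.3 pos [0.5043 0.3341 0.4021] rpy [179.95   0.    -6.99] F [-0.1 -0.6 -0.5] op 0.0874 
 shift [ 0.0877  0.6074 -0.0174] turn [ 7.000e-04 -7.000e-04  1.571e+00]
```

carry_out(moves="0.0876 0.002 0.012 -0.003 0 0 0.03; 0.0876 0.005 0.036 -0.008 0 0 0.1; 0.0876 0.01 0.072 -0.013 0 0 0.2; 0.0876 0.016 0.112 -0.017 0 0 0.31; 0.0876 0.022 0.152 -0.017 0 0 0.42; 0.0876 0.028 0.192 -0.017 0 0 0.53; 0.0876 0.034 0.232 -0.017 0 0 0.64; 0.0876 0.039 0.272 -0.017 0 0 0.75; 0.0876 0.045 0.312 -0.017 0 0 0.86; 0.0876 0.051 0.352 -0.017 0 0 0.97; 0.0876 0.057 0.392 -0.017 0 0 1.08; 0.0876 0.062 0.432 -0.017 0 0 1.19; 0.0876 0.068 0.472 -0.017 0 0 1.3; 0.0876 0.074 0.512 -0.017 0 0 1.4; 0.0876 0.08 0.55 -0.017 0 0 1.48; 0.0876 0.084 0.58 -0.017 0 0 1.54; 0.0876 0.087 0.6 -0.017 0 0 1.565; 0.0876 0.088 0.607 -0.017 0 0 1.571; 0.0876 0.088 0.607 -0.017 0 0 1.571; 0.0876 0.088 0.607 -0.017 0 0 1.571")

```text
clock: 40.3
tool_pos: [0.5179, -0.2785, 0.4197]
orientation: [-180.0, 0.1, -97.0]
force: [0.1, -0.1, 0.2]
opening: 0.0876
```

```bash
python3 - <<'E'
from h import *
go(.5175,-.2795,.272,-97)
p=ctrl.snapshot('wrist');save(p,'wrist12'); print(proj(p,(.5175,-.2795,.154)))
E
```

```text
t 40.3 pos [ 0.5179 -0.2785  0.4197] rpy [-1.7995e+02  7.0000e-02 -9.6990e+01] F [ 0.1 -0.1  0.2] op 0.0876 
 shift [0.0012 0.0004 0.1477] turn [-0.0008  0.0012  0.0002]
(np.float64(231.4564105086182), np.float64(319.9976982110983))
```

View pics/wrist12.png

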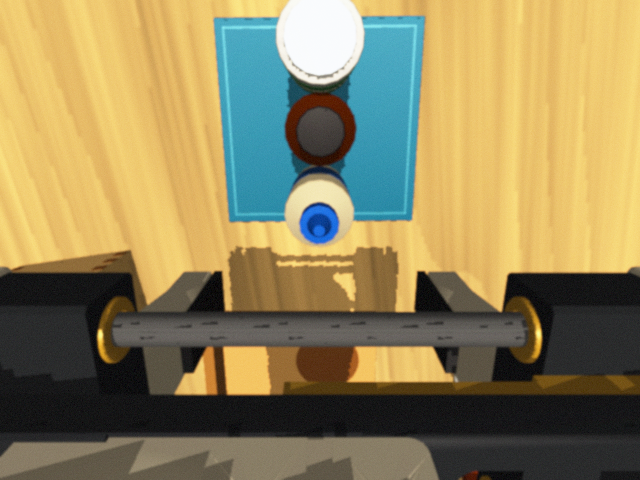

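The bottles line up at column 320, and the glue nozzle at (319,228) is where I left it. Descending.

carry_out(moves="0.0876 0 0 0.01 0 0 0; 0.0876 0.001 0 0.03 0 0.001 0; 0.0876 0.001 0 0.055 0 0.001 0; 0.0876 0.001 0 0.08 0 0.001 0; 0.0876 0.001 0 0.105 0 0.001 0; 0.0876 0.001 0 0.128 0 0.001 0; 0.0876 0.001 0 0.141 0 0.001 0; 0.0876 0.001 0 0.147 0 0.001 0; 0.0876 0.001 0 0.147 0 0.001 0; 0.075 0.001 0 0.147 0 0.001 0; 0.065 0.001 0 0.147 0 0.001 0; 0.058 0.001 0 0.147 0 0.001 0; 0.055 0.001 0 0.147 0 0.001 0; 0.048 0.001 0 0.147 0 0.001 0; 0.046 0.001 0 0.147 0 0.001 0; 0.046 0.001 0 0.147 0 0.001 0")

```text
clock: 41.95
tool_pos: [0.5182, -0.2799, 0.2733]
orientation: [-179.9, -0.0, -97.0]
force: [-2.1, 0.2, 5.5]
opening: 0.0549
```

```bash
python3 - <<'E'
from h import *
go(.555,.1012,.286,-97)
E
```

```text
t 41.95 pos [ 0.5182 -0.2799  0.2733] rpy [-1.7991e+02 -1.0000e-02 -9.6990e+01] F [-2.1  0.2  5.5] op 0.0549 
 shift [-0.3827  0.0098 -0.0127] turn [-0.0016 -0.0002  0.0002]
```

carry_out(moves="0.046 0 0 -0.003 0 0 0; 0.046 0 0 -0.01 0 0 0; 0.046 0 0 -0.022 0 0 0; 0.046 0 0 -0.037 0 0 0; 0.046 0 0 -0.052 0 0 0; 0.046 -0.002 0 -0.066 0 0 0; 0.046 -0.006 0 -0.077 0 0 0; 0.046 -0.012 0 -0.083 0 0 0; 0.046 -0.02 0.001 -0.085 0 0 0; 0.046 -0.031 0.001 -0.085 0 0 0; 0.046 -0.044 0.001 -0.085 0 0 0; 0.046 -0.06 0.002 -0.085 0 0 0; 0.046 -0.078 0.002 -0.085 0 0 0; 0.046 -0.097 0.003 -0.085 0 0 0; 0.046 -0.116 0.003 -0.085 0 0 0; 0.046 -0.135 0.004 -0.085 0 0 0; 0.046 -0.154 0.004 -0.085 0 0 0; 0.046 -0.173 0.005 -0.085 0 0 0; 0.046 -0.192 0.005 -0.085 0 0 0; 0.046 -0.211 0.006 -0.085 0 0 0")

```text
clock: 43.95
tool_pos: [0.5377, -0.0678, 0.3576]
orientation: [-179.9, -0.0, -97.0]
force: [-0.5, -0.1, -2.5]
opening: 0.0548
```

carry_out(moves="0.046 -0.019 0.001 0 0 0 0; 0.046 -0.038 0.001 0 0 0 0; 0.046 -0.057 0.001 0 0 0 0; 0.046 -0.076 0.002 0 0 0 0; 0.046 -0.095 0.002 0 0 0 0; 0.046 -0.112 0.003 0 0 0 0; 0.046 -0.127 0.003 0 0 0 0; 0.046 -0.141 0.004 0 0 0 0; 0.046 -0.153 0.004 0.001 0 0 0; 0.046 -0.162 0.004 0.006 0 0 0; 0.046 -0.168 0.004 0.015 0 0 0; 0.046 -0.171 0.004 0.027 0 0 0; 0.046 -0.172 0.004 0.039 0 0 0; 0.046 -0.172 0.004 0.05 0 0 0; 0.046 -0.172 0.004 0.058 0 0 0; 0.046 -0.172 0.004 0.063 0 0 0; 0.046 -0.172 0.004 0.065 0 0 0; 0.046 -0.172 0.004 0.065 0 0 0")

```text
clock: 45.75
tool_pos: [0.555, 0.1015, 0.2929]
orientation: [-179.9, -0.0, -97.0]
force: [-0.3, -0.4, -1.7]
opening: 0.0551
```

```bash
python3 - <<'E'
from h import *
go(.555,.1012,.2873,-97)
p=ctrl.snapshot('top');save(p,'top13');p=ctrl.snapshot('scene');save(p,'scene13')
E
```

```text
t 45.75 pos [0.555  0.1015 0.2929] rpy [-1.7992e+02 -1.0000e-02 -9.7000e+01] F [-0.3 -0.4 -1.7] op 0.0551 
 shift [ 0.0003 -0.      0.0056] turn [-0.0014 -0.0001 -0.    ]
```

View pics/scene13.png

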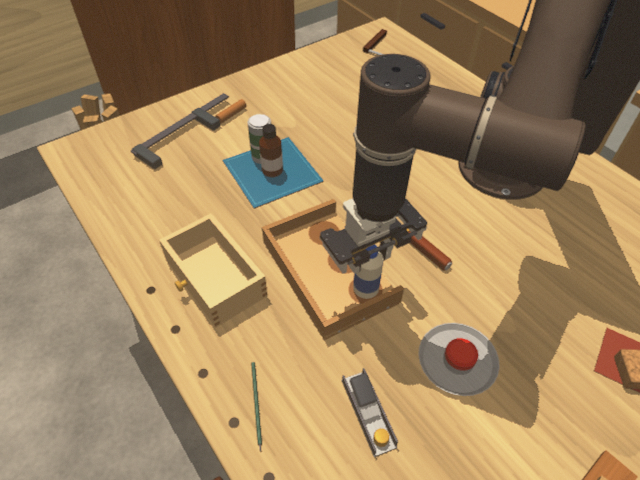

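The glue is upright over its pad at (367,275), so I'll lower it the last 6 mm.

carry_out(moves="0.046 0 0 0.002 0 0 0; 0.046 0 0 0.004 0 0 0; 0.046 0 0 0.005 0 0 0; 0.046 0 0 0.0055 0 0 0; 0.046 0 0 0.0055 0 0 0")

```text
clock: 46.35
tool_pos: [0.5549, 0.1016, 0.2875]
orientation: [-179.9, 0.0, -97.0]
force: [-0.1, -0.7, -2.8]
opening: 0.0545
```

carry_out(moves="0.046 0 0 0.0005 0 0 0; 0.046 0 0 0.001 0 0 0; 0.046 0 0 0.001 0 0 0")

```text
clock: 46.65
tool_pos: [0.555, 0.1016, 0.2874]
orientation: [-179.9, 0.0, -97.0]
force: [-3.8, 0.5, 6.2]
opening: 0.0551
```

Contact at the expected height, so I'll release and rise.

carry_out(moves="0.058 0 0 0 0 0 0; 0.062 0 0 0 0 0 0; 0.072 0 0 0 0 0 0; 0.085 0 0 0 0 0 0; 0.0876 0 0 0 0 0 0; 0.0876 0 0 -0.004 0 0 0; 0.0876 0 0 -0.02 0 0 0; 0.0876 0 0 -0.05 0 0 0; 0.0876 0 0 -0.09 0 0 0; 0.0876 0 0 -0.12 0 0 0; 0.0876 0 0 -0.132 0 0 0; 0.0876 0 0 -0.132 0 0 0")

```text
clock: 47.85
tool_pos: [0.555, 0.1017, 0.4206]
orientation: [-179.7, 0.1, -97.0]
force: [0.7, 0.1, -0.3]
opening: 0.0881
```

```bash
python3 - <<'E'
from h import *
go(.5097,-.342,.42,-97)
p=ctrl.snapshot('scene');save(p,'scene14')
E
```

```text
t 47.85 pos [0.555  0.1017 0.4206] rpy [-1.7973e+02  1.2000e-01 -9.6990e+01] F [ 0.7  0.1 -0.3] op 0.0881 
 shift [ 4.459e-01 -9.100e-03 -4.000e-04] turn [-0.0047  0.0022  0.0002]
```

View pics/scene14.png

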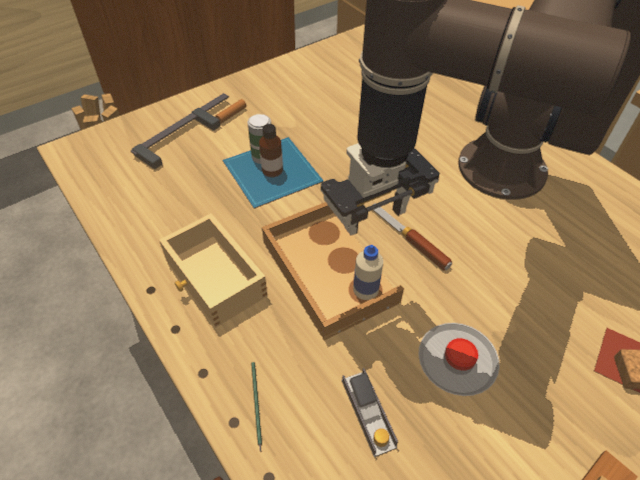

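The glue stands on its pad at (368,277). Back to the oil.

carry_out(moves="0.0876 0.015 0 0 0 0 0; 0.0876 0.045 -0.001 0 0 0 0; 0.0876 0.087 -0.002 0 0 0 0; 0.0876 0.131 -0.003 0 0 0 0; 0.0876 0.175 -0.004 0 0 0 0; 0.0876 0.219 -0.005 0 0 0 0; 0.0876 0.263 -0.006 0 0 0 0; 0.0876 0.307 -0.007 0 0 0 0; 0.0876 0.351 -0.008 0 0 0 0; 0.0876 0.39 -0.008 0 0 0 0; 0.0876 0.42 -0.009 0 0 0 0; 0.0876 0.438 -0.009 0 0 0 0; 0.0876 0.446 -0.009 0 0 0 0; 0.0876 0.446 -0.009 0 0 0 0; 0.0876 0.446 -0.009 0 0 0 0")

```text
clock: 49.4
tool_pos: [0.5091, -0.3419, 0.4176]
orientation: [-180.0, 0.0, -97.0]
force: [-0.4, -0.9, 0.1]
opening: 0.0872
```

```bash
python3 - <<'E'
from h import *
go(.5097,-.342,.265,-97)
p=ctrl.snapshot('wrist');save(p,'wrist15'); print(proj(p,(.5097,-.342,.144)))
E
```

```text
t 49.4 pos [ 0.5091 -0.3419  0.4176] rpy [-1.7999e+02  3.0000e-02 -9.7000e+01] F [-0.4 -0.9  0.1] op 0.0872 
 shift [ 1.000e-04 -5.000e-04  1.526e-01] turn [-0.0001  0.0005 -0.0001]
(np.float64(229.7407676015281), np.float64(318.48714262216237))
```

View pics/wrist15.png

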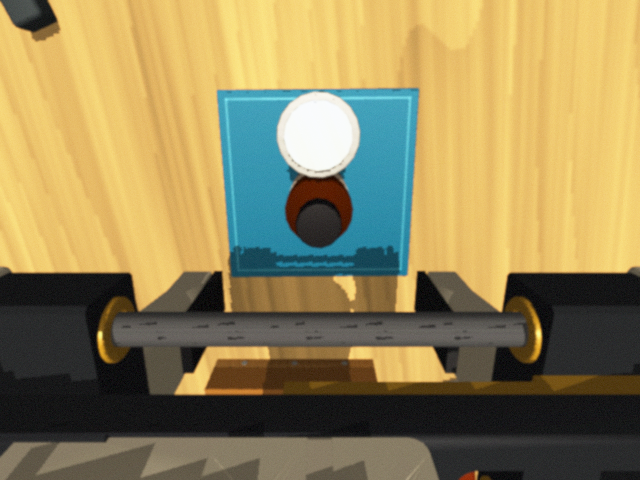

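The oil cap is at (319,223) against a predicted (318,230), so its x is aligned. Descending.

carry_out(moves="0.0876 0 0 0.01 0 0 0; 0.0876 0 0 0.03 0 0 0; 0.0876 0 0 0.055 0 0 0; 0.0876 0 0 0.08 0 0 0; 0.0876 0 0 0.107 0 0 0; 0.0876 0 0 0.132 0 0 0; 0.0876 0 0 0.147 0 0 0; 0.0876 0 0 0.152 0 0 0; 0.0876 0 0 0.152 0 0 0; 0.075 0 0 0.152 0 0 0; 0.065 0 0 0.152 0 0 0; 0.058 0 0 0.152 0 0 0; 0.055 0 0 0.152 0 0 0; 0.048 0 0 0.152 0 0 0; 0.046 0 0 0.152 0 0 0; 0.046 0 0 0.152 0 0 0")

```text
clock: 51.05
tool_pos: [0.5096, -0.3423, 0.2669]
orientation: [-179.9, -0.0, -97.0]
force: [-2.2, 0.6, 4.9]
opening: 0.0552
```

```bash
python3 - <<'E'
from h import *
go(.5455,.0113,.280,-97)
E
```

```text
t 51.05 pos [ 0.5096 -0.3423  0.2669] rpy [-1.799e+02 -1.000e-02 -9.699e+01] F [-2.2  0.6  4.9] op 0.0552 
 shift [-0.3553  0.0073 -0.0132] turn [-0.0017 -0.0002  0.0002]
```

carry_out(moves="0.046 0 0 -0.003 0 0 0; 0.046 0 0 -0.01 0 0 0; 0.046 0 0 -0.022 0 0 0; 0.046 0 0 -0.037 0 0 0; 0.046 0 0 -0.052 0 0 0; 0.046 -0.002 0 -0.066 0 0 0; 0.046 -0.006 0 -0.077 0 0 0; 0.046 -0.012 0 -0.083 0 0 0; 0.046 -0.02 0 -0.085 0 0 0; 0.046 -0.031 0.001 -0.085 0 0 0; 0.046 -0.044 0.001 -0.085 0 0 0; 0.046 -0.06 0.001 -0.085 0 0 0; 0.046 -0.078 0.002 -0.085 0 0 0; 0.046 -0.097 0.002 -0.085 0 0 0; 0.046 -0.116 0.002 -0.085 0 0 0; 0.046 -0.135 0.003 -0.085 0 0 0; 0.046 -0.154 0.003 -0.085 0 0 0; 0.046 -0.173 0.003 -0.085 0 0 0; 0.046 -0.192 0.004 -0.085 0 0 0; 0.046 -0.211 0.004 -0.085 0 0 0")

```text
clock: 53.05
tool_pos: [0.5309, -0.1304, 0.3511]
orientation: [-179.9, 0.0, -97.0]
force: [-0.8, -0.1, -4.8]
opening: 0.0553
```

carry_out(moves="0.046 -0.019 0 0 0 0 0; 0.046 -0.038 0.001 0 0 0 0; 0.046 -0.057 0.001 0 0 0 0; 0.046 -0.075 0.002 0 0 0 0; 0.046 -0.092 0.002 0 0 0 0; 0.046 -0.107 0.003 0 0 0 0; 0.046 -0.12 0.003 0 0 0 0; 0.046 -0.131 0.003 0.001 0 0 0; 0.046 -0.139 0.003 0.006 0 0 0; 0.046 -0.143 0.003 0.015 0 0 0; 0.046 -0.144 0.003 0.027 0 0 0; 0.046 -0.144 0.003 0.039 0 0 0; 0.046 -0.144 0.003 0.05 0 0 0; 0.046 -0.144 0.003 0.058 0 0 0; 0.046 -0.144 0.003 0.064 0 0 0; 0.046 -0.144 0.003 0.068 0 0 0; 0.046 -0.144 0.003 0.07 0 0 0; 0.046 -0.144 0.003 0.07 0 0 0")

```text
clock: 54.85
tool_pos: [0.5459, 0.011, 0.2814]
orientation: [-179.9, -0.0, -97.0]
force: [-0.3, 0.3, -3.2]
opening: 0.0551
```

```bash
python3 - <<'E'
from h import *
go(.5457,.0113,.2809,-97)
p=ctrl.snapshot('scene');save(p,'scene16')
E
```

```text
t 54.85 pos [0.5459 0.011  0.2814] rpy [-179.92   -0.    -96.99] F [-0.3  0.3 -3.2] op 0.0551 
 shift [-0.0003  0.0002  0.0005] turn [-0.0015 -0.      0.0001]
```

View pics/scene16.png

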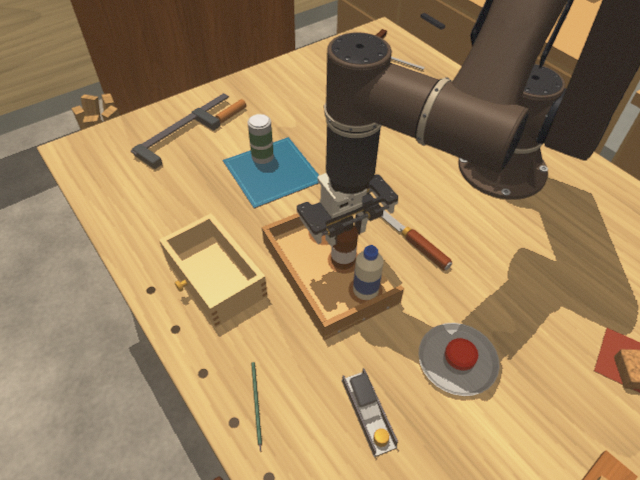

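The oil is upright over the middle pad at (344,247). I'll ease it down to contact.

carry_out(moves="0.046 0 0 0.0005 0 0 0; 0.046 0 0 0.001 0 0 0; 0.046 0 0 0.001 0 0 0")

```text
clock: 55.2
tool_pos: [0.546, 0.0111, 0.2809]
orientation: [-179.9, 0.0, -97.0]
force: [-1.5, -0.3, -1.3]
opening: 0.0549
```

carry_out(moves="0.046 0 0 0.0005 0 0 0; 0.046 0 0 0.0007 0 0 0; 0.046 0 0 0.0007 0 0 0")

```text
clock: 55.5
tool_pos: [0.546, 0.0111, 0.2808]
orientation: [-179.9, 0.0, -97.0]
force: [-3.0, 1.3, 7.1]
opening: 0.0548
```

carry_out(moves="0.058 0 0 0 0 0 0; 0.062 0 0 0 0 0 0; 0.072 0 0 0 0 0 0; 0.085 0 0 0 0 0 0; 0.0876 0 0 0 0 0 0; 0.0876 0 0 -0.004 0 0 0; 0.0876 0 0 -0.02 0 0 0; 0.0876 0 0 -0.05 0 0 0; 0.0876 0 0 -0.09 0 0 0; 0.0876 0 0 -0.125 0 0 0; 0.0876 0 0 -0.139 0 0 0; 0.0876 0 0 -0.139 0 0 0")

```text
clock: 56.7
tool_pos: [0.5461, 0.0111, 0.4219]
orientation: [-179.6, 0.1, -97.0]
force: [-0.4, 0.5, -0.4]
opening: 0.0876
```

```bash
python3 - <<'E'
from h import *
go(.5022,-.4036,.42,-97)
E
```

```text
t 56.7 pos [0.5461 0.0111 0.4219] rpy [-1.7964e+02  1.1000e-01 -9.6980e+01] F [-0.4  0.5 -0.4] op 0.0876 
 shift [ 0.4169 -0.0068  0.0011] turn [-0.0063  0.0019  0.0004]
```

carry_out(moves="0.0876 0.015 0 0 0 0 0; 0.0876 0.045 -0.001 0 0 0 0; 0.0876 0.085 -0.001 0 0 0 0; 0.0876 0.127 -0.002 0 0 0 0; 0.0876 0.169 -0.003 0 0 0 0; 0.0876 0.211 -0.004 0 0 0 0; 0.0876 0.253 -0.005 0 0 0 0; 0.0876 0.295 -0.006 0 0 0 0; 0.0876 0.335 -0.007 0 0 0 0; 0.0876 0.37 -0.007 0 0 0 0; 0.0876 0.397 -0.007 0 0 0 0; 0.0876 0.412 -0.007 0 0 0 0; 0.0876 0.417 -0.007 0 0 0 0; 0.0876 0.417 -0.007 0 0 0 0; 0.0876 0.417 -0.007 0 0 0 0")

```text
clock: 58.2
tool_pos: [0.5019, -0.4029, 0.4186]
orientation: [-179.9, 0.0, -97.0]
force: [-0.0, -0.5, 0.0]
opening: 0.0877
```

```bash
python3 - <<'E'
from h import *
go(.5022,-.4036,.2665,-97)
p=ctrl.snapshot('wrist');save(p,'wrist17'); print(proj(p,(.5022,-.4036,.126)))
E
```

```text
t 58.2 pos [ 0.5019 -0.4029  0.4186] rpy [-1.7993e+02  2.0000e-02 -9.6960e+01] F [-0.  -0.5  0. ] op 0.0877 
 shift [ 0.0007 -0.0002  0.1521] turn [-0.0012  0.0003  0.0008]
(np.float64(221.93568876075543), np.float64(319.17470772551764))
```

View pics/wrist17.png

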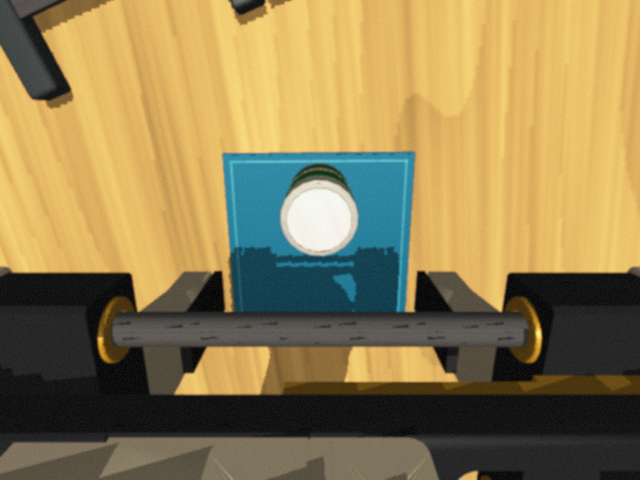

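The can lid is at (319,217) against a predicted (319,222). Descending and gripping.

carry_out(moves="0.0876 0 0 0.01 0 0 0; 0.0876 0.001 0 0.03 0 0 0; 0.0876 0.001 0 0.055 0 0 0; 0.0876 0.001 0 0.08 0 0 0; 0.0876 0.001 0 0.107 0 0 0; 0.0876 0.001 0 0.132 0 0 0; 0.0876 0.001 0 0.147 0 0 0; 0.0876 0.001 0 0.152 0 0 0; 0.0876 0.001 0 0.152 0 0 0; 0.075 0.001 0 0.152 0 0 0; 0.065 0.001 0 0.152 0 0 0; 0.062 0.001 0 0.152 0 0 0; 0.058 0.001 0 0.152 0 0 0; 0.052 0.001 0 0.152 0 0 0; 0.05 0.001 0 0.152 0 0 0; 0.05 0.001 0 0.152 0 0 0")

```text
clock: 59.85
tool_pos: [0.5021, -0.4048, 0.2673]
orientation: [-179.9, -0.0, -97.0]
force: [-0.5, 1.8, 5.1]
opening: 0.0597
```

```bash
python3 - <<'E'
from h import *
go(.5317,-.0806,.280,-97)
E
```

```text
t 59.85 pos [ 0.5021 -0.4048  0.2673] rpy [-1.7988e+02 -2.0000e-02 -9.6980e+01] F [-0.5  1.8  5.1] op 0.0597 
 shift [-0.3254  0.01   -0.0128] turn [-0.0021 -0.0003  0.0003]
```

carry_out(moves="0.05 0 0 -0.003 0 0 0; 0.05 0 0 -0.01 0 0 0; 0.05 0 0 -0.022 0 0 0; 0.05 0 0 -0.037 0 0 0; 0.05 0 0 -0.052 0 0 0; 0.05 -0.002 0 -0.066 0 0 0; 0.05 -0.006 0 -0.077 0 0 0; 0.05 -0.012 0 -0.083 0 0 0; 0.05 -0.02 0.001 -0.085 0 0 0; 0.05 -0.031 0.001 -0.085 0 0 0; 0.05 -0.044 0.001 -0.085 0 0 0; 0.05 -0.06 0.002 -0.085 0 0 0; 0.05 -0.078 0.002 -0.085 0 0 0; 0.05 -0.097 0.003 -0.085 0 0 0; 0.05 -0.116 0.004 -0.085 0 0 0; 0.05 -0.135 0.004 -0.085 0 0 0; 0.05 -0.154 0.005 -0.085 0 0 0; 0.05 -0.173 0.005 -0.085 0 0 0; 0.05 -0.192 0.006 -0.085 0 0 0; 0.05 -0.21 0.006 -0.085 0 0 0")

```text
clock: 61.85
tool_pos: [0.5211, -0.1937, 0.3515]
orientation: [-179.9, 0.0, -97.0]
force: [0.1, -0.1, -5.2]
opening: 0.0595
```

carry_out(moves="0.05 -0.018 0.001 0 0 0 0; 0.05 -0.036 0.001 0 0 0 0; 0.05 -0.053 0.002 0 0 0 0; 0.05 -0.069 0.002 0 0 0 0; 0.05 -0.083 0.003 0 0 0 0; 0.05 -0.095 0.003 0 0 0 0; 0.05 -0.105 0.004 0.001 0 0 0; 0.05 -0.112 0.004 0.006 0 0 0; 0.05 -0.115 0.004 0.015 0 0 0; 0.05 -0.1155 0.004 0.027 0 0 0; 0.05 -0.1155 0.004 0.039 0 0 0; 0.05 -0.1155 0.004 0.05 0 0 0; 0.05 -0.1155 0.004 0.058 0 0 0; 0.05 -0.1155 0.004 0.064 0 0 0; 0.05 -0.1155 0.004 0.068 0 0 0; 0.05 -0.1155 0.004 0.07 0 0 0; 0.05 -0.1155 0.004 0.07 0 0 0")

```text
clock: 63.55
tool_pos: [0.5317, -0.0804, 0.2818]
orientation: [-179.9, 0.0, -97.0]
force: [-0.0, -0.8, -3.1]
opening: 0.0598
```

carry_out(moves="0.05 0 0 0.0005 0 0 0; 0.05 0 0 0.001 0 0 0; 0.05 0 0 0.001 0 0 0")

```text
clock: 63.85
tool_pos: [0.5317, -0.0804, 0.2813]
orientation: [-179.9, 0.0, -97.0]
force: [-0.8, 1.5, -0.0]
opening: 0.0596
```

carry_out(moves="0.05 0 0 0.0003 0 0 0; 0.05 0 0 0.0003 0 0 0")

```text
clock: 64.05
tool_pos: [0.5317, -0.0804, 0.2813]
orientation: [-179.9, 0.0, -97.0]
force: [-3.3, 1.7, 4.6]
opening: 0.0593
```

carry_out(moves="0.062 0 0 0 0 0 0; 0.066 0 0 0 0 0 0; 0.075 0 0 0 0 0 0; 0.085 0 0 0 0 0 0; 0.0876 0 0 0 0 0 0; 0.0876 0 0 -0.004 0 0 0; 0.0876 0 0 -0.02 0 0 0; 0.0876 0 0 -0.05 0 0 0; 0.0876 0 0 -0.09 0 0 0; 0.0876 0 0 -0.125 0 0 0; 0.0876 0 0 -0.139 0 0 0; 0.0876 0 0 -0.139 0 0 0")

```text
clock: 65.25
tool_pos: [0.5318, -0.0805, 0.4225]
orientation: [-179.6, 0.1, -97.0]
force: [0.4, -0.3, -0.3]
opening: 0.0873
```

```bash
python3 - <<'E'
from h import *
go(.48,-.42,.42,-97)
E
```

```text
t 65.25 pos [ 0.5318 -0.0805  0.4225] rpy [-1.7962e+02  7.0000e-02 -9.6980e+01] F [ 0.4 -0.3 -0.3] op 0.0873 
 shift [0.3433 0.0102 0.0021] turn [-0.0066  0.0011  0.0004]
```

Moving the arm aside for an unobstructed check.

carry_out(moves="0.0876 0.015 0 0 0 0 0; 0.0876 0.045 0.001 0 0 0 0; 0.0876 0.085 0.002 0 0 0 0; 0.0876 0.125 0.004 0 0 0 0; 0.0876 0.165 0.005 0 0 0 0; 0.0876 0.205 0.006 0 0 0 0; 0.0876 0.245 0.008 0 0 0 0; 0.0876 0.285 0.009 0 0 0 0; 0.0876 0.315 0.01 0 0 0 0; 0.0876 0.335 0.01 0 0 0 0; 0.0876 0.343 0.01 0 0 0 0; 0.0876 0.343 0.01 0 0 0 0")

```text
clock: 66.45
tool_pos: [0.479, -0.4207, 0.4179]
orientation: [179.9, 0.1, -97.1]
force: [0.1, 0.9, 0.6]
opening: 0.0877
```

```bash
python3 - <<'E'
from tin import *
import pickle
np.set_printoptions(precision=4,suppress=True)
ps=pickle.load(open('ps0.pkl','rb'));m0=pickle.load(open('masks0.pkl','rb'))
a=ctrl.snapshot('scene');save(a,'scene18');b=ctrl.snapshot('top');save(b,'top18')
for n,p in(('scene',a),('top',b)):
    print(n,'tin',red(p,p['image']))
    for l in('glue_mid','oil_mid','can_mid','plane','chisel','drawer'):
        r=ctrl.trace(p,l)
        if r: 
            f=lambda m:np.array([v.mean() for v in np.nonzero(m)])
            print(n,l,'shift px',f(r[0]['region'])-f(m0[n,l]),r[0]['extent'])
    d=np.abs(p['image'].astype(int)-ps[n]['image']).max(2)
c=b['image'][180:320,205:395]
cv2.imwrite('pics/crop18.png',cv2.cvtColor(cv2.resize(c,None,fx=4,fy=4,interpolation=cv2.INTER_CUBIC),cv2.COLOR_RGB2BGR))
go(.5,0,.4)
E
```

```text
scene tin ((0.5070111155509949, 0.33885136246681213), 0.03248972073197365)
scene glue_mid shift px [0.658  0.8439] [349.8, 245.9, 382.0, 301.5]
scene oil_mid shift px [ 0.4205 -0.354 ] [329.6, 211.2, 359.4, 269.6]
scene can_mid shift px [-0.2594  0.456 ] [311.9, 190.7, 340.1, 241.5]
scene plane shift px [0.4379 0.2502] [342.2, 369.6, 394.9, 457.4]
scene chisel shift px [-0.3206 -0.3412] [370.7, 206.0, 452.7, 270.7]
scene drawer shift px [ 0.4131 -0.0404] [159.1, 212.9, 266.3, 329.5]
top tin ((0.5036749839782715, 0.3351842761039734), 0.03243125602602959)
top glue_mid shift px [ 0.404  -0.7052] [235.4, 245.4, 268.1, 277.4]
top oil_mid shift px [-0.577   0.5219] [289.1, 250.9, 319.4, 284.5]
top can_mid shift px [-0.0303 -2.0511] [327.7, 258.6, 366.2, 289.3]
top plane shift px [0.2504 0.8312] [117.4, 160.8, 196.9, 203.9]
top chisel shift px [ 0.0784 -0.2442] [226.6, 351.1, 351.4, 369.5]
top drawer shift px [-0.1558 -0.1183] [315.5, 103.9, 428.7, 181.8]
t 67.15 pos [ 0.4798 -0.4195  0.4195] rpy [-179.91   -0.    -96.98] F [-0.7  0.   0. ] op 0.0878 
 shift [-0.4189  0.0309  0.0194] turn [-0.0016 -0.      0.    ]
```

View pics/crop18.png

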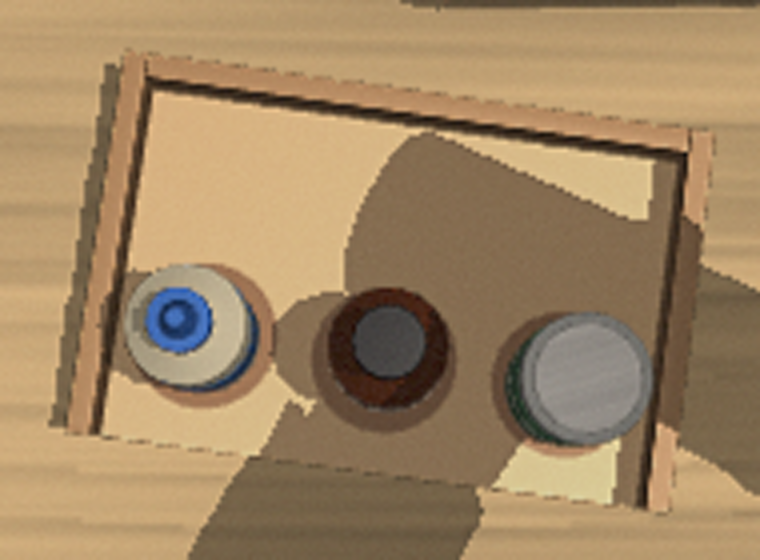

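View pics/top18.png

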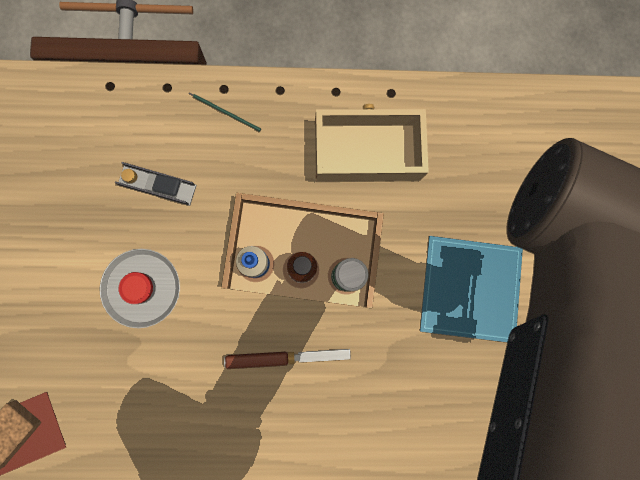

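View pics/scene18.png

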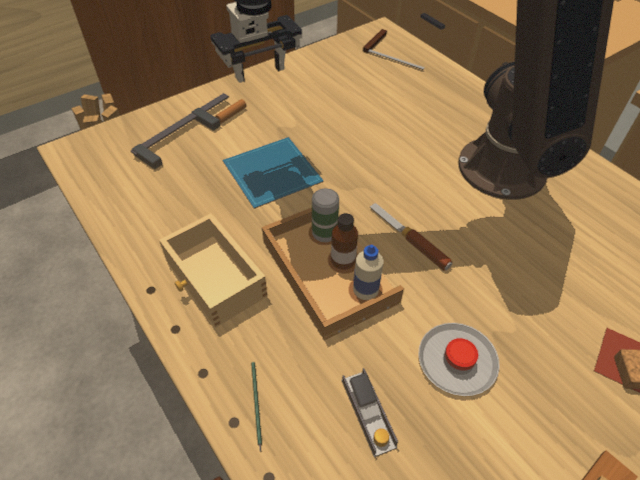

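The top crop shows each container back on its pad: glue cap (179,319), oil cap (389,341), can lid (587,377), each within about 1.3 px of where it started. The tin at (136,288) is centred in the dish, and the plane, chisel and drawer show no shift beyond about 1 px. Handing in.

```bash
python3 - <<'E'
from h import *
print(ctrl.close_job())
E
```

```text
the job is handed in; nothing more can be done
None
```

I moved the can, the oil bottle and the glue bottle onto the blue mat. I then set the tin lid up in the steel dish and put each container back on its own cork pad. The job was handed in at about 67 s with the gripper empty and clear of everything.

**Tin:** in the top view its centre is within about 1 mm of the dish's centre. The scene camera read about 5 mm off, but it had been out by a similar 4–5 mm on the tin before I moved it, so I relied on the top view.

**Containers:** all three stand upright on their pads. The glue and oil are within about 1 mm of where they started. The can is about 1–2 mm further along +y, which is slightly nearer the measured pad centre. Pad and object positions differed by 2–3 mm between cameras, roughly as expected from their calibration.

**Bystanders:** the plane, the chisel and the drawer show less than 1 px of shift, which is measurement noise.

**Forces:** the highest wrist force I read at the end of a move was about 8 N.

No check failed.

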